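# Prop the guard of the gauging nest open and unload the bushing

## Task

The bushing in the gauging nest has been measured and has to come out. Raise the hinged guard flap by its bow handle until its prop stay has clicked past the first notch of the rack and dropped into the second, the fully open one, and let the flap down gently until it stands on the stay by itself. Then take the bushing from the nest and set it down upright, flat on the floor of the empty parts tray, leaving the guard propped open for the next part and the other things on the bench where they are.

Things in the scene. Friction and masses are not known exactly. Their poses are not given: they have to be found in the camera images.
- guard: The guarded gauging nest: grey sheet-metal box, fixed to the bench. Origin: centre of the nest at bench level; x towards the hinge side (the robot's right), y away from the robot, z up. Base 245 x 236 mm (x -92 to +152). Walls at y = +/-94 mm and at x = +131 mm are 102 mm high; the wall at x = -70 mm, under the handle, only 46 mm.
- guard_nest (a point): Centre of the top of the nest, a 100 mm steel disc on which the bushing stands, 16 mm above the bench. Beside it two thin gauge probes reach from the hinge-side wall to guard x = 52 mm at y = +/-22 mm, 46 mm above the bench.
- guard_flap (a joint): Angle of the guard flap: 0 = shut (level), grows as the handle edge rises, stop at 1.52. Aluminium frame with clear window, 205 x 198 x 4 mm, 0.35 kg, hinged on the robot's right. Only its stay holds it up; else it falls shut. The stay's foot drops into the second notch as the flap passes about 1.42; let down from there, the flap stands on the stay at about 1.36.
- flap_handle (a point): Middle of the bow handle on the flap's free (left) edge: round bar 10 mm thick along guard y, straight part 84 mm long, two legs at y = +/-48 mm, bar axis 28 mm clear of the flap's edge. It lies in the flap's plane, 233 mm from the hinge axis, and circles about it; shut, it is 106 mm above the bench, free space below. It can be lifted from below or held loosely between fingers.
- guard_hinge (a point): Middle of the flap's hinge axis, which runs along guard y: guard x = 130 mm, 106 mm above the bench.
- stay_foot (a point): Centre of the prop stay's foot, an 8 mm cross pin at the end of a 134 mm round steel stay that hangs on a pin at the flap's near edge (85 mm from the hinge axis, guard y = -108 mm). It turns freely by gravity: as the flap rises, the foot is dragged towards the hinge side along the rack and clicks over its teeth.
- second_notch (a point): Where the foot's centre lies when the stay stands in the second notch: guard x = 60, y = -108, z = 66 mm. The rack, outside the near wall (y -96 to -116 mm), is 62 mm high with two 5 mm saw teeth, ramped on the handle side, a notch behind each. The first notch (x = -17 mm) holds the flap only half open, at about 0.8 rad.
- bushing_center (a point): Centre (half-way up, on the axis) of the bushing to unload: turned bare-metal sleeve, 74 mm high, about 0.27 kg, upright on the nest within 12 mm of its centre. Outside diameter from the top: 58 mm for 11 mm, 62 mm for 10 mm, 66 mm for 17 mm, 70 mm to the foot.
- tray: Empty shallow open parts tray, 88 x 130 x 28 mm outside (long side along its y), walls 2 mm, floor 2 mm, 0.25 kg, loose on the bench. Origin: centre of its underside; z up.
- bushing: The same bushing; origin at the centre of its underside, z up along its axis.
- other_center (a point): Centre (37 mm up) of another bushing of the same shape, standing on the bench beyond the tray (for the next check). It stays where it is.
- setting_block: Upright steel setting block, 12 x 36 x 78 mm, standing loose on the bench beyond the hinge side of the guard. It stays where it is. Origin: centre of its underside.
Mind the look-alikes: they are no part of the job. Of the things that look like the tray, the larger one is meant.

How it is judged:
By the outcome, as a careful person would: the job done as asked, in the order asked, and still so for the second after the job is handed in, with the robot touching nothing.
It also fails if it takes over 66 s, if anything falls off the work surface, if the arm or the gripper's body presses on something with over 40 N, if the wrist force passes 120 N, or if a joint passes its speed limit or range.

## Robot

A 6-joint arm with a two-finger parallel gripper is mounted at the origin on a cart in front of the work surface, level with it; the furniture and walls round the work are solid. World frame = base frame: x ahead of the robot, y to its left, z up, the work surface at z = 0. Lengths are in m, angles in degrees, forces in N, time in s.
With the tool pointing down it reaches from about 0.35 to 0.875 m from the base axis. Payload 4.2 kg.
Tool frame: the origin (TCP) lies at the very end of the fingers, on their centre line; the grasp point (between the pads) lies 19 mm behind it; z points along the fingers, x is the direction in which the jaws open and shut, and the axes are right-handed (so a half turn about z gives the same grasp; the last joint's range is limited). The gripper opens to 87 mm and grips with 3 to 60 N. Pads are 19 mm wide; open, the fingers measure 117 mm over their backs; the gripper's body (75 mm by 190 mm) begins 51 mm behind the grasp point.
Start: joints at [82.139, 22.042, 0.453, 0, -68.411, -14.817], TCP at [0.241, 0.577, 0.223] pointing down, gripper open.
Joint ranges: [-179.83, 179.83], [-69.29, 118.12], [-61.27, 80.66], [-181.25, 117.63], [-171.15, -9.14], [-177.46, 177.46]. Speed limits (degrees/s): [159.86, 159.86, 180, 180, 180, 180].

## Interface

Orientations are given as a 3x3 rotation matrix whose columns are the frame's x, y, z axes.
In Python, from station import r gives the robot as it stands.
- The arm moves only by the shell command python3 -m jog 'ROWS' [OPENING]. ROWS is JSON, a list of rows, each a list of 2 entries, a list of its own where there are three numbers: the shift along the tool's x, y, z in m, then the turn, a rotation vector about the tool's x, y, z in units of 5 degrees (1.0 is 5 degrees). A call has exactly 10 rows; each row is the pose to reach, as a shift and turn from the pose commanded when the call began, along the tool's axes at that moment; what a row does not reach only later rows make up. A row lasts 1/12 s, in which the tool goes at most 41.7 mm and 7.16 degrees, less where a joint would pass 70% of its speed; a pose out of reach is approached as far as the arm can. A call with a gripper value outside its range is refused whole. OPENING is the finger opening in m, from 0 to 0.087, set as the call begins (- or left out, the last holds). The fingers move at their own pace and stop on an object; the grip force is fixed at half the most. Time passes only in rows, so rows that repeat a pose let the fingers close, or fill a call up. It gives the time, the measured TCP pose, the force and the opening at its end, in the units of the state.
- r.sense(): the state, without advancing time (a new reading comes with each control period).
- r.capture(name): name is "side" or "top" or "wrist"; returns (picture, depth): 420x560x3 uint8, blue, green, red; 420x560 float32, m along the optical axis (not along the pixel's ray), 0 where there is no reading.
- r.calibration(name): a dict with "fx", "fy", "cx", "cy" (pixels), "R" (3x3) and "t" (3): a world point X has camera coordinates R X + t; the wrist camera has in their place "tool_from_camera" (4x4, takes a point from camera to tool coordinates, whose origin is the TCP and whose axes are the tool frame's). Camera axes: x right, y down, z forward; pixel columns grow to the right and rows downward; lengths in m; the calibration is good to about 2 mm. A picture is of the moment at which its call begins: read the wrist's pose just before it. calibration takes no time and is no camera call.
- r.finish_job(): hands the job in, once; it reports no verdict.
Trained networks look in the newest picture that a camera, given by its name, has taken for a name from the list of things; names that differ only in an ending like _2 or _b are one class to them, and where a whole thing is asked for, a point or a joint stands for the part that bears it (a point fixed in the world has none). Each returns a list of dicts, best first, with "confidence" (0 to 1); they miss things now and then, are a little off and sometimes report something else, mostly with a low value. They report only what shows in the picture. A call takes as long as a camera call. They do not tell look-alikes from the thing itself.
- r.cut_out(query, camera): "region" (420x560 bool, what is visible of it) and "uv" ([column, row] in pixels, amid what is visible of it).
The state is a dict: "time_s": time; "joints": joint angles; "joint_velocities": joint speeds; "effort": joint torques, N m; "tcp_pos": TCP position; "ee_rot": TCP orientation; "wrist_force": force on the tool from outside, world axes, zero at the start; "moment": the same for the moment, N m; "gripper_width": opening from 0.0 (shut) to 1.0 (fully open).
Only numpy, scipy, OpenCV 4.12 (cv2) and the standard library are available. Lean on these libraries where they do the work, as an engineer would, in place of code of your own. Each camera call takes 0.05 s, during which the arm holds its last target.

## Working session

There is one attempt and no reset: what is moved stays moved. The work goes in short steps, Python scripts to look and compute and a shell command to move; the robot and the scene stay as the last step left them, time stands still between calls to the robot, and variables do not carry over. Pictures are saved under pics/ and viewed, and the job is handed in when it is done.

```bash
ls; mkdir -p pics; cat > h.py <<'E'
import numpy as np, cv2
from station import r
def snap(n,f):
    im,d=r.capture(n); cv2.imwrite(f'pics/{f}.png',im); np.save(f'pics/{f}.npy',d); return im,d
def world(n,d,s=None):
    c=r.calibration(n); h,w=d.shape; u,v=np.meshgrid(np.arange(w),np.arange(h))
    P=np.stack([(u-c['cx'])/c['fx']*d,(v-c['cy'])/c['fy']*d,d],-1)
    if n=='wrist':
        T=np.array(c['tool_from_camera']); P=P@T[:3,:3].T+T[:3,3]
        s=s or r.sense(); return P@np.array(s['ee_rot']).T+np.array(s['tcp_pos'])
    return (P-np.array(c['t']))@np.array(c['R'])
E
python3 - <<'E'
from h import *
s=r.sense(); print(s)
for n in('top','side'):
    im,d=snap(n,n+'0'); c=r.calibration(n); print(n,c['fx'],-np.array(c['R']).T@np.array(c['t']))
    for q in ['guard','guard_flap','flap_handle','stay_foot','tray','bushing','other_center','setting_block']:
        W=world(n,d)
        for o in r.cut_out(q,n)[:4]:
            m=o['region']&(d>0); P=W[m]
            print(n,q,round(o['confidence'],2),np.round(o['uv']),m.sum(),np.round(np.median(P,0),3) if len(P) else '', np.round(np.percentile(P,[3,97],axis=0),3).tolist() if len(P) else '')
print(r.sense()['time_s'])
E
```

```text
pics
{'time_s': 0.0, 'joints': array([ 8.21420006e+01,  2.20925764e+01,  3.80287914e-01, -2.75780891e-02,
       -6.84116497e+01, -1.48176232e+01]), 'joint_velocities': array([ 0.08710776, -0.01368526, -0.04886217,  0.01958351,  0.0405757 ,
        0.0820071 ]), 'effort': array([ 1.73735876e-03, -3.90670109e+01,  1.87409753e+01,  4.21989307e+00,
        1.10375145e-02, -1.74641277e-04]), 'tcp_pos': array([0.24069291, 0.57614747, 0.22144761]), 'ee_rot': array([[-3.85676533e-01, -9.22633766e-01, -7.39095230e-04],
       [-9.22631425e-01,  3.85677222e-01, -2.08158648e-03],
       [ 2.20559417e-03, -1.20906572e-04, -9.99997560e-01]]), 'wrist_force': array([-0.77703463,  1.4416599 , -0.23882509]), 'moment': array([-0.04019222,  0.00696769, -0.03765839]), 'gripper_width': 1.004139596112183}
top 393.14285332581545 [ 0.43878432 -0.05940596  1.25110796]
top guard 0.94 [359. 217.] 6014 [ 0.534 -0.249  0.106] [[0.432, -0.363, 0.009], [0.642, -0.139, 0.111]]
top flap_handle 0.75 [361. 221.] 5096 [ 0.537 -0.253  0.106] [[0.438, -0.354, 0.083], [0.636, -0.144, 0.111]]
top tray 0.62 [226. 206.] 123
[... 1105 characters left out ...]
.] 1829 [0.568 0.151 0.004] [[0.513, 0.086, 0.0], [0.62, 0.226, 0.029]]
side tray 0.74 [283. 247.] 737 [ 0.562 -0.014  0.004] [[0.526, -0.06, -0.0], [0.6, 0.043, 0.022]]
side tray 0.68 [292. 187.] 4396 [ 0.539 -0.208  0.102] [[0.429, -0.341, 0.01], [0.649, -0.13, 0.111]]
side tray 0.26 [333. 189.] 1 [ 0.426 -0.197  0.081] [[0.426, -0.197, 0.081], [0.426, -0.197, 0.081]]
side bushing 0.74 [288. 201.] 197 [ 0.548 -0.201  0.038] [[0.514, -0.22, 0.023], [0.576, -0.195, 0.072]]
side other_center 0.64 [236. 298.] 1086 [0.662 0.233 0.048] [[0.632, 0.186, 0.005], [0.691, 0.245, 0.074]]
side setting_block 0.67 [294. 188.] 4590 [ 0.539 -0.209  0.077] [[0.427, -0.347, 0.007], [0.652, -0.13, 0.111]]
0.9
```

```bash
python3 - <<'E'
import cv2
a=cv2.imread('pics/top0.png'); b=cv2.imread('pics/side0.png')
cv2.imwrite('pics/tc.png',cv2.resize(a[120:300,170:450],None,fx=2.8,fy=2.8,interpolation=cv2.INTER_CUBIC))
cv2.imwrite('pics/sc.png',cv2.resize(b[130:350,180:400],None,fx=2.7,fy=2.7,interpolation=cv2.INTER_CUBIC))
E
```

```text
(no output)
```

View pics/tc.png

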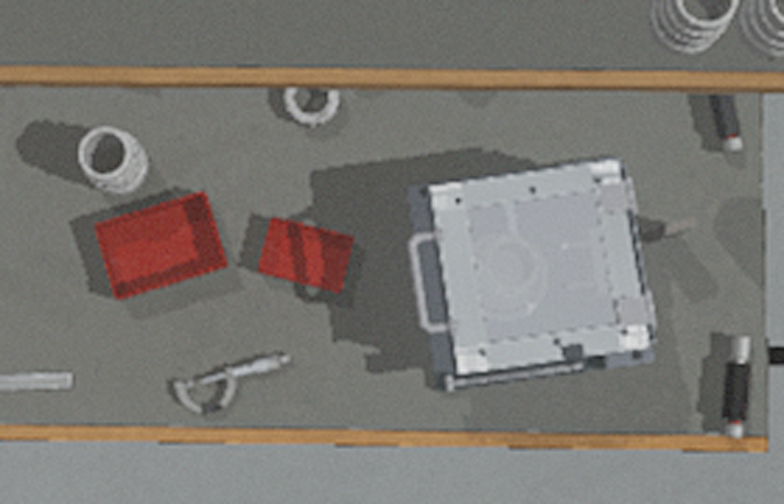

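View pics/sc.png

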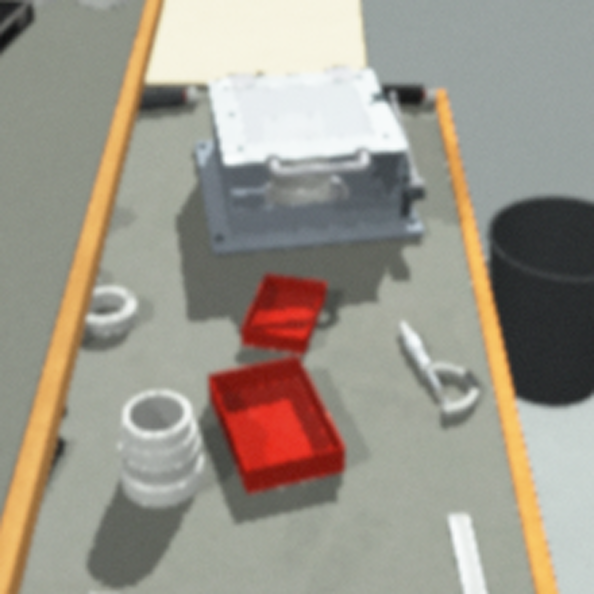

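View pics/top0.png

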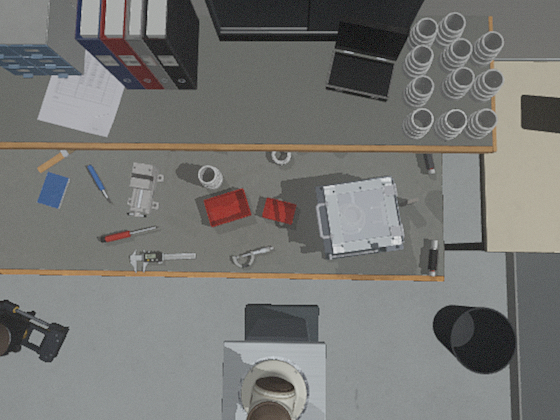

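The top view shows the large red box at (226,206), the tray to use. The small red look-alike is at (276,212). The guard is at (360,217) with its handle at (321,222), and the next bushing is at (210,177). The loose ring at (281,158) and the bushings on the shelf are not part of the job. Next I fit the guard pose.

```bash
cat > fit.py <<'E'
from h import *
from scipy.optimize import minimize
P=[]
for n in('top','side'):
    d=np.load(f'pics/{n}0.npy'); W=world(n,d); m=(d>0)&(W[...,2]>.098)&(W[...,2]<.118)&(W[...,1]<-.1)&(W[...,1]>-.4)&(W[...,0]>.4)&(W[...,0]<.67)
    p=W[m]; print(n,len(p),np.median(p[:,2])); 
    rect=cv2.minAreaRect(p[:,:2].astype(np.float32)*1000); print(n,rect)
    # yaw by PCA-free profile: histogram edges for angles
    best=[]
    for a in np.arange(0,16,.5):
        g=np.array([np.sin(np.radians(a)),-np.cos(np.radians(a))]); y=np.array([-g[1],g[0]])
        u=p[:,:2]@g; v=p[:,:2]@y
        best.append((np.sum(np.diff(np.percentile(v,[1,99])))+np.diff(np.percentile(u,[4,99]))[0],a,np.percentile(u,[.5,1,4,99]),np.percentile(v,[.5,1,99,99.5])))
    b=min(best,key=lambda t:t[0]); print(n,b)
    # tray
    m=(d>0)&(W[...,2]>.015)&(W[...,2]<.035)&(W[...,1]>.06)&(W[...,1]<.25)&(W[...,0]>.48)&(W[...,0]<.635)
    print('tray',cv2.minAreaRect(W[m][:,:2].astype(np.float32)*1000))
    m=(d>0)&(W[...,2]>.06)&(W[...,2]<.08)&(W[...,1]>.15)&(W[...,1]<.28)&(W[...,0]>.6)&(W[...,0]<.7)
    print('other',cv2.minEnclosingCircle(W[m][:,:2].astype(np.float32)*1000))
    for (u,v) in [(230,147),(230,100),(50,272),(450,165),(400,100)] if n=='top' else []: print('h',u,v,W[v,u])
d=np.load('pics/side0.npy');W=world('side',d)
# handle bar pixels: left edge rows
m=(d>0)&(W[...,2]>.095)&(W[...,1]>-.155)&(W[...,1]<-.1)&(W[...,0]>.4)&(W[...,0]<.67)
for a,b in zip(np.argwhere(m)[::3],W[m][::3]): print(a,b.round(3))
E
python3 fit.py
```

```text
top 4963 0.10633380680203276
top ((532.9715576171875, -247.01683044433594), (213.1840057373047, 243.05613708496094), 8.986109733581543)
top (np.float64(0.39971701827368056), np.float64(8.5), array([0.20356026, 0.20576057, 0.23516128, 0.44013378]), array([0.39195912, 0.39989715, 0.59464168, 0.59576614]))
tray ((587.0432739257812, 159.62103271484375), (128.85597229003906, 130.47406005859375), 17.50641632080078)
other ((661.8115844726562, 208.37786865234375), 30.0039119720459)
h 230 147 [0.71651039 0.12025954 0.19821944]
h 230 100 [0.85019752 0.12426128 0.19593446]
h 50 272 [ 0.35645932  0.72235699 -0.00407901]
h 450 165 [ 0.88902968 -0.86359498 -0.78019488]
h 400 100 [ 0.85370983 -0.34546808  0.19414959]
side 2249 0.10804613541973442
side ((532.0433349609375, -241.71878051757812), (214.66114807128906, 246.4742889404297), 8.889892578125)
side (np.float64(0.4296207463578643), np.float64(6.5), array([0.18133549, 0.1821411 , 0.18658245, 0.41600592]), array([0.40299479, 0.40670622, 0.6069035 , 0.60891156]))
tray ((588.4814453125, 161.58187866210938), (128.9139404296875, 135.62823486328125),
[... 1762 characters left out ...]
 0.107]
[192 308] [ 0.497 -0.131  0.107]
[192 311] [ 0.488 -0.127  0.109]
[192 314] [ 0.48  -0.131  0.106]
[193 282] [ 0.57  -0.124  0.108]
[193 285] [ 0.561 -0.122  0.109]
[193 288] [ 0.553 -0.121  0.109]
[193 291] [ 0.545 -0.121  0.109]
[193 294] [ 0.536 -0.121  0.11 ]
[193 297] [ 0.528 -0.124  0.108]
[193 300] [ 0.519 -0.122  0.108]
[193 303] [ 0.511 -0.127  0.105]
[193 306] [ 0.502 -0.127  0.106]
[193 309] [ 0.494 -0.132  0.103]
[194 282] [ 0.57  -0.123  0.105]
[194 285] [ 0.561 -0.119  0.107]
[194 288] [ 0.553 -0.119  0.108]
[194 291] [ 0.545 -0.115  0.11 ]
[194 294] [ 0.536 -0.121  0.106]
[194 297] [ 0.528 -0.124  0.104]
[195 284] [ 0.564 -0.123  0.102]
[195 287] [ 0.556 -0.122  0.102]
```

```bash
cat > fit2.py <<'E'
from h import *
from scipy.optimize import differential_evolution as DE
for n in('top','side'):
    d=np.load(f'pics/{n}0.npy'); c=r.calibration(n); R=np.array(c['R']);t=np.array(c['t'])
    W=world(n,d)
    occ=((d>0)&(W[...,2]>.099)&(W[...,2]<.119)&(W[...,1]<-.1)&(W[...,1]>-.4)&(W[...,0]>.4)&(W[...,0]<.67)).astype(np.uint8)
    S=4
    big=cv2.resize(occ,None,fx=S,fy=S,interpolation=cv2.INTER_NEAREST)
    def proj(P):
        q=P@R.T+t; return np.stack([(q[:,0]/q[:,2]*c['fx']+c['cx']+.5)*S-.5,(q[:,1]/q[:,2]*c['fy']+c['cy']+.5)*S-.5],-1)
    polys=[[(-75,-99),(130,-99),(130,99),(-75,99)],[(-108,-53),(-98,-53),(-98,53),(-108,53)],[(-105,-53),(-75,-53),(-75,-43),(-105,-43)],[(-105,53),(-75,53),(-75,43),(-105,43)]]
    def tmpl(x):
        a=x[2]; gx=np.array([np.sin(a),-np.cos(a),0]); gy=np.array([np.cos(a),np.sin(a),0])
        m=np.zeros_like(big)
        for i,p in enumerate(polys):
            P=np.array([np.array([x[0],x[1],.108 if i==0 else .110])+u/1000*gx+v/1000*gy for u,v in p])
            cv2.fillPoly(m,[proj(P).round().astype(np.int32)],1)
        return m
    f=lambda x:-((m:=tmpl(x))&big).sum()/ (m|big).sum()
    o=DE(f,[(.48,.6),(-.29,-.18),(0,.26)],seed=1,maxiter=40,popsize=12); print(n,o.x,np.degrees(o.x[2]),o.fun)
    a=o.x[2];gx=np.array([np.sin(a),-np.cos(a)]); print('handle',o.x[:2]-.103*gx)
    m=tmpl(o.x); v=np.stack([big*120,m*200,big*0],-1).astype(np.uint8); ys,xs=np.nonzero(m|big); cv2.imwrite(f'pics/fit_{n}.png',v[ys.min()-9:ys.max()+9,xs.min()-9:xs.max()+9])
    # bushing cut-out, tray fit: interior floor + walls
    m=((d>0)&(W[...,2]>.012)&(W[...,2]<.04)&(W[...,1]>.06)&(W[...,1]<.25)&(W[...,0]>.48)&(W[...,0]<.63))
    im=cv2.imread(f'pics/{n}0.png').astype(int); red=(im[...,2]>90)&(im[...,1]<70)&(im[...,2]-im[...,1]>60)
    k,l,st,ce=cv2.connectedComponentsWithStats(red.astype(np.uint8)); 
    for i in range(1,k):
        if st[i,4]>200:
            p=W[(l==i)&(d>0)]; top=p[p[:,2]>.014]
            print('red',st[i],cv2.minAreaRect((p[:,:2]*1000).astype(np.float32)),np.percentile(p[:,2],[2,98]).round(3))
E
python3 fit2.py
```

```text
top [ 0.59898398 -0.2894607   0.09836173] 5.635712186238552 155825209059811.22
handle [ 0.58886905 -0.18695857]
red [204 189  47  38 930] ((570.9332275390625, 158.00863647460938), (94.64998626708984, 135.9297332763672), 18.035232543945312) [-0.003  0.029]
red [263 198  29  26 383] ((562.1181030273438, -7.190433502197266), (95.1669692993164, 61.06044006347656), 77.12531280517578) [-0.005  0.021]
side [ 0.59982114 -0.18101021  0.2527651 ] 14.48237354939739 342259199467679.7
handle [ 0.57406268 -0.08128307]
red [   0  141   88   75 1001] ((934.1077880859375, 315.7066650390625), (44.863590240478516, 138.08804321289062), 69.02538299560547) [0.383 0.462]
red [ 85 209  29  75 790] ((878.943359375, 337.5556640625), (47.38958740234375, 3.5099780559539795), 89.7732925415039) [0.205 0.338]
red [270 232  31  29 666] ((560.104248046875, -10.837028503417969), (105.75108337402344, 65.38516998291016), 76.77879333496094) [-0.     0.022]
red [ 258  262   49   50 1691] ((569.3704223632812, 155.42648315429688), (88.09068298339844, 136.51296997070312), 18.05136489868164) [0.    0.029]fit2.py:19: RuntimeWarning: overflow encountered in scalar negative
  f=lambda x:-((m:=tmpl(x))&big).sum()/ (m|big).sum()
```

```bash
sed -i 's/f=lambda x:.*/f=lambda x:-float(((m:=tmpl(x))\&big).sum())\/float((m|big).sum())/' fit2.py; python3 fit2.py | grep -v red; python3 -c "
import cv2,numpy as np
a=cv2.imread('pics/fit_top.png');b=cv2.imread('pics/fit_side.png');h=max(a.shape[0],b.shape[0]);f=lambda i:cv2.copyMakeBorder(i,0,h-i.shape[0],0,0,0)
cv2.imwrite('pics/fit.png',np.hstack([f(a),f(b)]))"
```

```text
top [ 0.53860811 -0.23201765  0.15204866] 8.711746666331402 -0.9488626646143321
handle [ 0.52300738 -0.13020597]
side [ 0.53860841 -0.22591934  0.15077769] 8.638925547915893 -0.925233390490188
handle [ 0.52313708 -0.12408792]
```

View pics/fit.png

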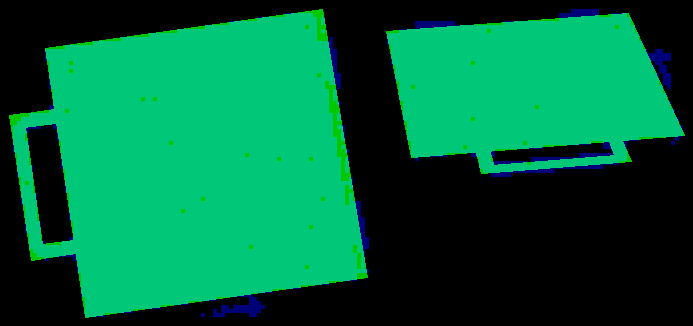

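```bash
cat > g.py <<'E'
import sys
from h import *
from scipy.spatial.transform import Rotation as Ro
a=np.radians(8.65); O=np.array([.5386,-.230,0]); GX=np.array([np.sin(a),-np.cos(a),0]); GY=np.array([np.cos(a),np.sin(a),0]); UP=np.array([0,0,1.])
def g2w(p): return O+p[0]*GX+p[1]*GY+p[2]*UP
def w2g(p): q=np.array(p)-O; return np.array([q@GX,q@GY,q[2]])
def bar(th): return g2w([.130-.233*np.cos(th),0,.106+.233*np.sin(th)])
def orient(al):
    al=np.radians(al); z=np.cos(al)*GX-np.sin(al)*UP; x=np.sin(al)*GX+np.cos(al)*UP
    return np.stack([x,np.cross(z,x),z],1)
def pose(th,al,bx,bz):  # bar at tool coords (bx,0,bz)
    R=orient(al); return bar(th)-R@np.array([bx,0,bz]),R
def rel(p,R,s=None):
    s=s or r.sense(); R0=np.array(s['ee_rot']); p0=np.array(s['tcp_pos'])
    return (R0.T@(p-p0)).round(4).tolist(),(np.degrees(Ro.from_matrix(R0.T@R).as_rotvec())/5).round(3).tolist()
E
python3 - <<'E'
from g import *
p,R=pose(0,35,0,.060); print(p,R); print(rel(p,R))
p,R=pose(0,35,0,.060); print(rel(p+[0,.03,.08],R))
E
```

```text
[ 0.51571706 -0.0795815   0.14041459] [[ 8.62648287e-02 -9.88625510e-01  1.23198943e-01]
 [-5.67052297e-01 -1.50398139e-01 -8.09834608e-01]
 [ 8.19152044e-01 -1.38777878e-17 -5.73576436e-01]]
([0.4995, -0.5066, 0.0821], [3.006, 10.716, -5.773])
([0.4719, -0.495, 0.0021], [3.006, 10.716, -5.773])
```

```bash
python3 -m jog '[[[0.03,-0.03,-0.01],[0,0,0]],[[0.06,-0.06,-0.02],[0,0,0]],[[0.09,-0.09,-0.03],[0,0,0]],[[0.12,-0.12,-0.04],[0.3,1.07,-0.58]],[[0.15,-0.15,-0.04],[0.6,2.14,-1.15]],[[0.18,-0.18,-0.04],[0.9,3.2,-1.73]],[[0.21,-0.21,-0.04],[1.2,4.3,-2.3]],[[0.24,-0.24,-0.04],[1.5,5.4,-2.9]],[[0.27,-0.27,-0.04],[1.5,5.4,-2.9]],[[0.29,-0.29,-0.04],[1.5,5.4,-2.9]]]' 0.024
python3 - <<'E'
from g import *
p,R=pose(0,35,0,.060); print(r.sense()['joints'].round(1)); print(rel(p,R)); print(rel(p+[0,.03,.08],R))
E
```

```text
time_s: 1.73
tcp_pos: [0.3971, 0.1961, 0.2616]
ee_rot: [[-0.136, -0.991, 0.002], [-0.874, 0.119, -0.471], [0.466, -0.065, -0.882]]
wrist_force: [1.1, -0.0, 0.2]
gripper_width: 0.334
[ 57.8  11.9 -19.   14.7 -83.6  19.6]
([0.1684, -0.1424, 0.2369], [1.506, 5.294, -2.839])
([0.1795, -0.144, 0.1522], [1.506, 5.294, -2.839])
```

```bash
python3 -m jog '[[[0.02,-0.016,0.017],[0.2,0.6,-0.3]],[[0.04,-0.032,0.034],[0.4,1.2,-0.6]],[[0.06,-0.048,0.051],[0.6,1.9,-1.0]],[[0.08,-0.064,0.068],[0.8,2.6,-1.4]],[[0.10,-0.08,0.085],[1.0,3.3,-1.8]],[[0.12,-0.096,0.102],[1.2,4.0,-2.2]],[[0.14,-0.112,0.119],[1.4,4.7,-2.6]],[[0.16,-0.128,0.136],[1.506,5.294,-2.839]],[[0.18,-0.144,0.152],[1.506,5.294,-2.839]],[[0.18,-0.144,0.152],[1.506,5.294,-2.839]]]'
python3 - <<'E'
from g import *
p,R=pose(0,35,0,.060); print(r.sense()['joints'].round(1)); print(rel(p,R)); 
im,d=snap('wrist','w1'); snap('side','s1')
for o in r.cut_out('flap_handle','wrist'): print(o['confidence'],o['uv'])
E
```

```text
time_s: 2.57
tcp_pos: [0.5138, -0.053, 0.2199]
ee_rot: [[0.084, -0.99, 0.116], [-0.568, -0.143, -0.811], [0.819, 0.002, -0.574]]
wrist_force: [0.9, -0.8, 0.2]
gripper_width: 0.275
[ 33.4  19.  -40.2  51.3 -71.6  29.3]
([-0.0498, 0.0017, 0.0673], [0.085, 0.005, -0.027])
0.93 [288.0, 170.2]
```

View pics/w1.png

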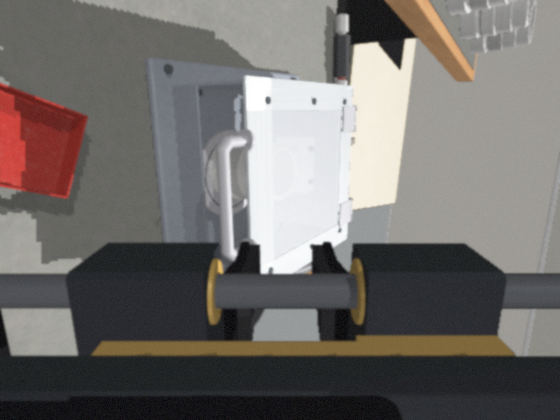

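View pics/s1.png

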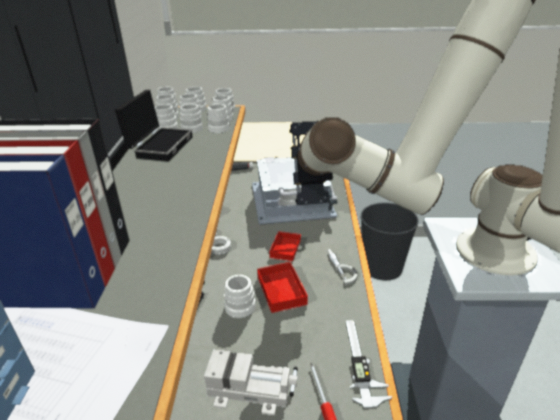

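The wrist view shows the bow handle at about (228,195), below and left of the finger gap. I measure the bar from the depth image.

```bash
python3 - <<'E'
from g import *
d=np.load('pics/w1.npy'); W=world('wrist',d)
for v in range(140,250,10):
    row=[(u,w2g(W[v,u])) for u in range(205,250,2) if .09<W[v,u][2]<.13 and d[v,u]>0]
    print(v,[(u,*(g*1000).round().astype(int)) for u,g in row][:12])
E
```

```text
140 [(221, np.int64(-107), np.int64(51), np.int64(107)), (223, np.int64(-107), np.int64(51), np.int64(109)), (225, np.int64(-107), np.int64(52), np.int64(111)), (227, np.int64(-105), np.int64(51), np.int64(112)), (229, np.int64(-104), np.int64(51), np.int64(113)), (231, np.int64(-102), np.int64(51), np.int64(112)), (233, np.int64(-99), np.int64(51), np.int64(112)), (235, np.int64(-97), np.int64(51), np.int64(113)), (237, np.int64(-95), np.int64(51), np.int64(113)), (239, np.int64(-94), np.int64(51), np.int64(114)), (241, np.int64(-91), np.int64(51), np.int64(113)), (243, np.int64(-88), np.int64(50), np.int64(112))]
150 [(217, np.int64(-112), np.int64(44), np.int64(107)), (219, np.int64(-113), np.int64(44), np.int64(110)), (221, np.int64(-112), np.int64(44), np.int64(111)), (223, np.int64(-110), np.int64(44), np.int64(111)), (225, np.int64(-110), np.int64(44), np.int64(114)), (227, np.int64(-108), np.int64(44), np.int64(113)), (229, np.int64(-104), np.int64(44), np.int64(112)), (243, np.int64(-81), np.int64(41), np.int64(106)), (245, np.int64(-82), np.int64(42), np.int64(109)), (247, 
[... 3391 characters left out ...]
nt64(112)), (229, np.int64(-108), np.int64(-21), np.int64(112)), (231, np.int64(-107), np.int64(-21), np.int64(113)), (249, np.int64(-79), np.int64(-30), np.int64(108))]
240 [(221, np.int64(-111), np.int64(-30), np.int64(106)), (223, np.int64(-112), np.int64(-29), np.int64(109)), (225, np.int64(-111), np.int64(-29), np.int64(110)), (227, np.int64(-111), np.int64(-29), np.int64(112)), (229, np.int64(-109), np.int64(-29), np.int64(112)), (231, np.int64(-107), np.int64(-30), np.int64(113)), (243, np.int64(-80), np.int64(-40), np.int64(102)), (245, np.int64(-82), np.int64(-39), np.int64(106)), (247, np.int64(-81), np.int64(-38), np.int64(107)), (249, np.int64(-82), np.int64(-38), np.int64(110))]
```

```bash
sed -i 's/O=np.array(\[.5386,-.230,0\])/O=np.array([.5385,-.2268,0])/' g.py; python3 - <<'E'
from g import *
print(rel(*pose(0,35,0,.060))); print(rel(*pose(0,35,0,-.010)))
E
```

```text
([-0.0506, 0.0038, 0.069], [0.004, 0.028, -0.039])
([-0.0505, 0.0038, 0.139], [0.004, 0.028, -0.039])
```

```bash
python3 -m jog '[[[-0.017,0.001,0],[0,0,0]],[[-0.034,0.002,0.01],[0,0,0]],[[-0.0505,0.004,0.02],[0,0,0]],[[-0.0505,0.004,0.04],[0,0,0]],[[-0.0505,0.004,0.06],[0,0,0]],[[-0.0505,0.004,0.08],[0,0,0]],[[-0.0505,0.004,0.09],[0,0,0]],[[-0.0505,0.004,0.1],[0,0,0]],[[-0.0505,0.004,0.1],[0,0,0]],[[-0.0505,0.004,0.1],[0,0,0]]]'
python3 - <<'E'
from g import *
print(rel(*pose(0,35,0,-.010))); s=r.sense();print(s['joints'].round(1))
im,d=snap('wrist','w2'); snap('side','s2');snap('top','t2')
im=cv2.imread('pics/s2.png'); cv2.imwrite('pics/s2c.png',cv2.resize(im[110:260,220:370],None,fx=4,fy=4,interpolation=2))
E
```

```text
time_s: 3.55
tcp_pos: [0.5195, -0.1007, 0.1229]
ee_rot: [[0.084, -0.989, 0.124], [-0.569, -0.15, -0.808], [0.818, -0.003, -0.575]]
wrist_force: [0.4, 0.3, 0.5]
gripper_width: 0.273
([0.0003, 0.0002, 0.0398], [-0.013, 0.026, -0.029])
[ 24.7  26.1 -48.7  64.9 -60.3  16.8]
```

View pics/w2.png

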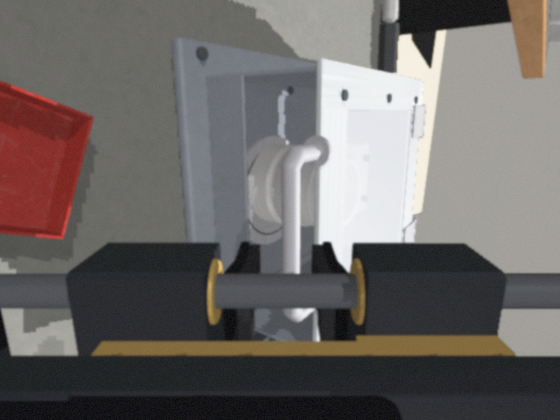

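View pics/s2c.png

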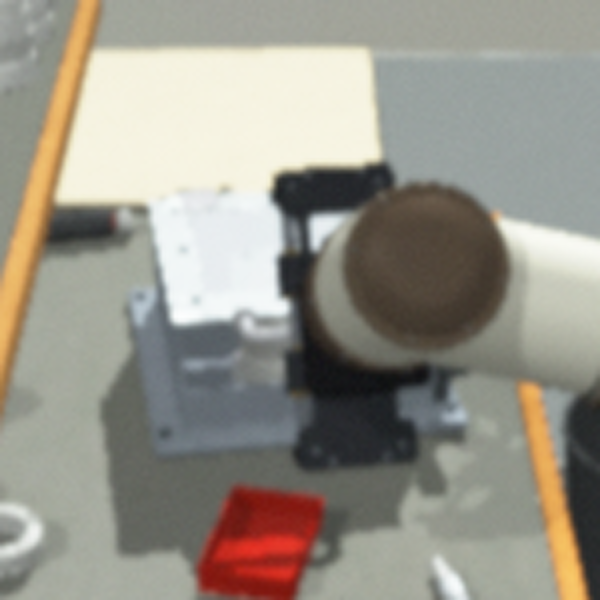

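```bash
python3 -m jog '[[[0,0,0.008],[0,0,0]],[[0,0,0.016],[0,0,0]],[[0,0,0.024],[0,0,0]],[[0,0,0.032],[0,0,0]],[[0,0,0.04],[0,0,0]],[[0,0,0.04],[0,0,0]],[[0,0,0.04],[0,0,0]],[[0,0,0.04],[0,0,0]],[[0,0,0.04],[0,0,0]],[[0,0,0.04],[0,0,0]]]'
cat > ik.py <<'E'
from g import *
from scipy.optimize import least_squares
S=[([82.14,22.09,.38,-.03,-68.41,-14.82],[.2407,.5761,.2214],None),
([57.8,11.9,-19,14.7,-83.6,19.6],[.3971,.1961,.2616],[[-0.136,-0.991,0.002],[-0.874,0.119,-0.471],[0.466,-0.065,-0.882]]),
([33.4,19,-40.2,51.3,-71.6,29.3],[.5138,-.053,.2199],[[0.084,-0.99,0.116],[-0.568,-0.143,-0.811],[0.819,0.002,-0.574]]),
([24.7,26.1,-48.7,64.9,-60.3,16.8],[.5195,-.1007,.1229],[[0.084,-0.989,0.124],[-0.569,-0.15,-0.808],[0.818,-0.003,-0.575]])]
def fk(q,p,sg=(1,-1,1)):
    q=np.radians(q); Rz=lambda t:Ro.from_euler('z',t).as_matrix(); Ry=lambda t:Ro.from_euler('y',t).as_matrix(); Rx=lambda t:Ro.from_euler('x',t).as_matrix()
    a1,d1,l2,a3,d4,lt=p
    R=Rz(q[0]); x=np.array([0,0,d1])+R@[a1,0,0]
    R2=R@Ry(q[1]); x=x+R2@[0,0,l2]
    R3=R@Ry(q[1]-q[2]) if COUP==0 else R@Ry(-q[2])
    x=x+R3@[d4,0,a3]
    R5=R3@Rx(sg[0]*q[3])@Ry(-q[4]); x=x+R5@[lt,0,0]
    R6=R5@Rx(sg[2]*q[5]) # tool z = local x ; tool x = -(local up)?
    z=R6[:,0]; return x,np.stack([SX*R6[:,2],SX*np.cross(z,R6[:,2]),z],1)
best=None
if __name__=='__main__':
  for COUP in(0,1):
   for s4 in(1,-1):
    for s6 in(1,-1):
     for SX in(1,-1):
      def f(p):
        e=[]
        for q,x,R in S:
            xx,RR=fk(q,p,(s4,1,s6)); e+=list((xx-x)*3)
            if R is not None: e+=list((RR-np.array(R)).ravel())
        return np.array(e)
      o=least_squares(f,[.1,.4,.4,.05,.4,.3]); print(COUP,s4,s6,SX,round(o.cost,5),o.x.round(4))
E
python3 ik.py; python3 -c "
from g import *
print(rel(*pose(0,35,0,-.010)),r.sense()['joints'].round(2))"
```

```text
time_s: 4.53
tcp_pos: [0.5242, -0.1333, 0.0998]
ee_rot: [[0.084, -0.989, 0.124], [-0.569, -0.15, -0.808], [0.818, -0.003, -0.575]]
wrist_force: [1.2, 0.3, 0.2]
gripper_width: 0.278
0 1 1 1 9.41705 [-0.1159 -1.4861  1.8682 -0.4173  0.1801 -0.4365]
0 1 1 -1 7.93198 [-0.1159 -1.4861  1.8682 -0.4173  0.1801 -0.4365]
0 1 -1 1 11.16315 [-0.1159 -1.4861  1.8682 -0.4173  0.1801 -0.4365]
0 1 -1 -1 6.18588 [-0.1159 -1.4861  1.8682 -0.4173  0.1801 -0.4365]
0 -1 1 1 10.44902 [0.1459 0.3088 0.3434 0.1668 0.2901 0.4415]
0 -1 1 -1 1.92932 [0.1459 0.3088 0.3434 0.1668 0.2901 0.4415]
0 -1 -1 1 12.18994 [0.1459 0.3088 0.3434 0.1668 0.2901 0.4415]
0 -1 -1 -1 0.18839 [0.1459 0.3088 0.3434 0.1668 0.2901 0.4415]
1 1 1 1 9.50394 [ 0.0434 -1.2642  1.7012 -0.5141  0.0769 -0.4355]
1 1 1 -1 7.99214 [ 0.0434 -1.2642  1.7012 -0.5141  0.0769 -0.4355]
1 1 -1 1 11.20065 [ 0.0434 -1.2642  1.7012 -0.5141  0.0769 -0.4355]
1 1 -1 -1 6.29543 [ 0.0434 -1.2642  1.7012 -0.5141  0.0769 -0.4355]
1 -1 1 1 9.53663 [0.1389 0.4659 0.1145 0.0979 0.2674 0.4256]
1 -1 1 -1 3.13418 [0.1389 0.4659 0.1145 0.0979 0.2674 0.4256]
1 -1 -1 1 12.06493 [0.1389 0.4659 0.1145 0.0979 0.2674 0.4256]
1 -1 -1 -1 0.60588 [0.1389 0.4659 0.1145 0.0979 0.2674 0.4256]
([0.0003, -0.0001, -0.0005], [-0.01, 0.025, -0.029]) [ 18.75  27.94 -50.7   72.55 -57.59  13.1 ]
```

```bash
cat > ik.py <<'E'
from g import *
from scipy.optimize import least_squares
M=lambda *r:np.array(r)
S=[([82.142,22.093,.38,-.028,-68.41,-14.818],[.24069,.57615,.22145],[[-.38568,-.92263,-.0007],[-.92263,.38568,-.0021],[.0022,-.0001,-1]]),
([57.8,11.9,-19,14.7,-83.6,19.6],[.3971,.1961,.2616],[[-0.136,-0.991,0.002],[-0.874,0.119,-0.471],[0.466,-0.065,-0.882]]),
([33.4,19,-40.2,51.3,-71.6,29.3],[.5138,-.053,.2199],[[0.084,-0.99,0.116],[-0.568,-0.143,-0.811],[0.819,0.002,-0.574]]),
([24.7,26.1,-48.7,64.9,-60.3,16.8],[.5195,-.1007,.1229],[[0.084,-0.989,0.124],[-0.569,-0.15,-0.808],[0.818,-0.003,-0.575]]),
([18.75,27.94,-50.7,72.55,-57.59,13.1],[0.5242,-0.1333,0.0998],[[0.084,-0.989,0.124],[-0.569,-0.15,-0.808],[0.818,-0.003,-0.575]])]
Rz=lambda t:Ro.from_euler('z',t).as_matrix(); Ry=lambda t:Ro.from_euler('y',t).as_matrix(); Rx=lambda t:Ro.from_euler('x',t).as_matrix()
def fk(q,p,s):
    q=np.radians(q); s4,s6,s3=s
    a1,d1,l2,a3,d4,lt,c1,c6,yo,c4=p
    R=Rz(q[0]+c1); x=np.array([0,0,d1])+R@[a1,yo,0]
    x=x+R@Ry(q[1])@[0,0,l2]
    R3=R@Ry((q[1]-q[2]) if s3==0 else -q[2])
    x=x+R3@[d4,0,a3]
    R5=R3@Rx(s4*q[3]+c4)@Ry(-q[4]); x=x+R5@[lt,0,0]
    R6=R5@Rx(s6*q[5]+c6); z=R6[:,0]; return x,np.stack([-R6[:,2],-np.cross(z,R6[:,2]),z],1)
def err(p,s):
    e=[]
    for q,x,R in S:
        xx,RR=fk(q,p,s); e+=list((xx-x)*3)+list((RR-np.array(R)).ravel())
    return np.array(e)
if __name__=='__main__':
  for s3 in(0,1):
   for s4 in(1,-1):
    for s6 in(1,-1):
      for c6 in (0,3.14,-.26,.26):
       o=least_squares(err,[.1,.3,.4,.05,.4,.3,-.26,c6,0,0],args=((s4,s6,s3),)); 
       if o.cost<.05: print(s3,s4,s6,round(o.cost,6),o.x.round(4).tolist())
E
python3 ik.py
```

```text
0 -1 -1 0.011026 [0.0514, -0.2277, 0.8014, 0.0009, 0.2689, 0.1826, 0.0082, 0.0058, -0.1738, 0.0012]
0 -1 -1 0.011026 [0.0514, -0.2277, 0.8014, 0.0009, 0.2689, 0.1826, 0.0082, 6.289, -0.1738, 0.0012]
0 -1 -1 0.011026 [0.0514, -0.2277, 0.8014, 0.0009, 0.2689, 0.1826, 0.0082, 0.0058, -0.1738, 0.0012]
0 -1 -1 0.011026 [0.0514, -0.2277, 0.8014, 0.0009, 0.2689, 0.1826, 0.0082, 0.0058, -0.1738, 0.0012]
```

```bash
sed -i 's/\[a1,yo,0\]/[a1,0,0]/; s/x=x+R5@\[lt,0,0\]/x=x+R5@[lt,yo,0]/' ik.py; sed -i 's/\[.1,.3,.4,.05,.4,.3,-.26,c6,0,0\]/[.0,.2,.5,.0,.5,.3,0,c6,-.15,0]/' ik.py; python3 ik.py
```

```text
0 -1 -1 1.3e-05 [-0.0001, 0.1598, 0.5658, -0.0, 0.4217, 0.3064, -0.0002, 0.0002, -0.1595, -0.0001]
0 -1 -1 1.3e-05 [-0.0001, 0.1598, 0.5658, -0.0, 0.4217, 0.3064, -0.0002, 0.0002, -0.1595, -0.0001]
0 -1 -1 1.3e-05 [-0.0001, 0.1598, 0.5658, -0.0, 0.4217, 0.3064, -0.0002, 0.0002, -0.1595, -0.0001]
0 -1 -1 1.3e-05 [-0.0001, 0.1598, 0.5658, -0.0, 0.4217, 0.3064, -0.0002, 0.0002, -0.1595, -0.0001]
```

```bash
cat >> ik.py <<'E'
PP=np.array([0,.16,.5657,0,.4218,.3064,0,0,-.1595,0]); LO=np.array([-179.8,-69.3,-61.3,-181.2,-171.1,-177.4]);HI=np.array([179.8,118.1,80.6,117.6,-9.2,177.4])
def ik(p,R,q0):
    f=lambda q:np.r_[(lambda o:np.r_[(o[0]-p)*5,(o[1]-R).ravel()])(fk(q,PP,(-1,-1,0)))]
    o=least_squares(f,np.clip(q0,LO+.1,HI-.1),bounds=(LO,HI),x_scale=50); return o.x,np.sqrt(2*o.cost)
E
python3 - <<'E'
from ik import *
for aend in (60,70,80):
    q=r.sense()['joints']
    for th in np.linspace(0,1.46,9):
        al=35+(aend-35)*th/1.46
        q,c=ik(*pose(th,al,-.007,-.010),q); print(aend,round(th,2),round(al),q.round(0),round(c,4))
E
```

```text
60 0.0 35 [ 18.  27. -51.  72. -58.  14.] 0.0
60 0.18 38 [ 19.  22. -48.  66. -58.  23.] 0.0
60 0.36 41 [ 18.  18. -45.  61. -58.  33.] 0.0
60 0.55 44 [ 15.  14. -41.  56. -58.  42.] 0.0
60 0.73 48 [ 12.  12. -36.  52. -59.  51.] 0.0
60 0.91 51 [  8.  11. -31.  48. -59.  61.] 0.0
60 1.1 54 [  4.  11. -25.  43. -59.  70.] 0.0
60 1.28 57 [ -1.  12. -20.  39. -59.  79.] 0.0
60 1.46 60 [ -6.  14. -13.  34. -60.  88.] 0.0
70 0.0 35 [ 18.  27. -51.  72. -58.  14.] 0.0
70 0.18 39 [ 18.  22. -48.  66. -57.  25.] 0.0
70 0.36 44 [ 17.  17. -44.  59. -57.  35.] 0.0
70 0.55 48 [ 15.  14. -39.  52. -57.  46.] 0.0
70 0.73 52 [ 11.  11. -33.  46. -58.  57.] 0.0
70 0.91 57 [  7.  11. -27.  40. -59.  69.] 0.0
70 1.1 61 [  2.  11. -19.  33. -60.  80.] 0.0
70 1.28 66 [ -3.  13. -12.  27. -63.  90.] 0.0
70 1.46 70 [ -9.  16.  -4.  21. -66. 100.] 0.0
80 0.0 35 [ 18.  27. -51.  72. -58.  14.] 0.0
80 0.18 41 [ 18.  21. -47.  65. -56.  26.] 0.0
80 0.36 46 [ 17.  16. -43.  56. -55.  38.] 0.0
80 0.55 52 [ 14.  13. -37.  48. -56.  51.] 0.0
80 0.73 58 [ 10.  11. -30.  40. -57.  64.] 0.0
80 0.91 63 [  5.  11. -22.  31. -60.  77.] 0.0
80 1.1 69 [ -0.  12. -13.  24. -63.  89.] 0.0
80 1.28 74 [ -7.  15.  -4.  16. -68. 100.] 0.0
80 1.46 80 [-13.  19.   6.  10. -74. 109.] 0.0
```

```bash
cat > plan.py <<'E'
from ik import *
def plan(t0,t1,n=10,bx=-.007,bz=-.012,aend=72,hold=0):
    s=r.sense(); out=[]
    for th in list(np.linspace(t0,t1,n+1)[1:])+[t1]*hold:
        al=35+(aend-35)*max(th,0)/1.46; a,b=rel(*pose(th,al,bx,bz),s)
        out.append('[[%.3f,%.3f,%.3f],[%.2f,%.2f,%.2f]]'%tuple(a+b))
    print('['+','.join(out)+']')
if __name__=='__main__': plan(*map(float,sys.argv[1:3]))
E
python3 plan.py 0 0.2
```

```text
[[[0.011,-0.000,-0.001],[-0.01,-0.08,-0.03]],[[0.015,-0.000,-0.004],[-0.01,-0.18,-0.03]],[[0.019,-0.000,-0.006],[-0.01,-0.28,-0.03]],[[0.022,-0.000,-0.008],[-0.01,-0.38,-0.03]],[[0.026,-0.000,-0.011],[-0.01,-0.48,-0.03]],[[0.030,-0.000,-0.013],[-0.01,-0.58,-0.03]],[[0.034,-0.000,-0.015],[-0.01,-0.69,-0.03]],[[0.038,-0.000,-0.017],[-0.01,-0.79,-0.03]],[[0.043,-0.000,-0.019],[-0.01,-0.89,-0.03]],[[0.047,-0.000,-0.021],[-0.01,-0.99,-0.03]]]
```

```bash
python3 -m jog '[[[0.005,0,0],[0,0,0]],[[0.011,0,-0.001],[0,-0.1,0]],[[0.016,0,-0.004],[0,-0.2,0]],[[0.021,0,-0.007],[0,-0.3,0]],[[0.025,0,-0.010],[0,-0.45,0]],[[0.030,0,-0.013],[0,-0.6,0]],[[0.034,0,-0.015],[0,-0.7,0]],[[0.038,0,-0.017],[0,-0.8,0]],[[0.043,0,-0.019],[0,-0.9,0]],[[0.047,0,-0.021],[0,-1,0]]]'
python3 - <<'E'
from g import *
snap('wrist','w3'); snap('side','s3')
im=cv2.imread('pics/s3.png'); w=cv2.imread('pics/w3.png')
cv2.imwrite('pics/c3.png',np.hstack([cv2.resize(im[130:235,230:370],(560,420),interpolation=2),w])[:,:] )
cv2.imwrite('pics/c3.png',cv2.resize(cv2.imread('pics/c3.png'),(800,300)))
E
python3 plan.py .2 .4
```

```text
time_s: 5.37
tcp_pos: [0.5254, -0.1435, 0.1506]
ee_rot: [[0.095, -0.989, 0.116], [-0.638, -0.149, -0.755], [0.764, -0.002, -0.645]]
wrist_force: [-0.4, 3.0, -0.4]
gripper_width: 0.28
[[[0.003,-0.000,-0.002],[-0.01,-0.09,-0.05]],[[0.007,-0.000,-0.004],[-0.01,-0.19,-0.05]],[[0.011,-0.000,-0.006],[-0.01,-0.29,-0.05]],[[0.015,-0.000,-0.008],[-0.01,-0.39,-0.05]],[[0.019,-0.000,-0.010],[-0.01,-0.49,-0.05]],[[0.023,-0.000,-0.011],[-0.01,-0.59,-0.05]],[[0.028,-0.000,-0.013],[-0.01,-0.69,-0.05]],[[0.032,-0.001,-0.015],[-0.01,-0.80,-0.05]],[[0.036,-0.001,-0.016],[-0.01,-0.90,-0.05]],[[0.041,-0.001,-0.017],[-0.01,-1.00,-0.05]]]
```

View pics/c3.png

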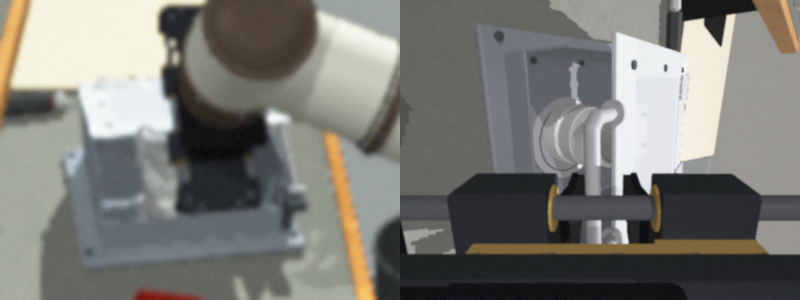

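The flap is rising and the bar sits between the fingers in the wrist view. Force is 3 N, so I continue.

```bash
python3 -m jog '[[[0.004,0,-0.002],[0,-0.1,0]],[[0.008,0,-0.004],[0,-0.2,0]],[[0.012,0,-0.006],[0,-0.3,0]],[[0.016,0,-0.008],[0,-0.4,0]],[[0.02,0,-0.010],[0,-0.5,0]],[[0.024,0,-0.0115],[0,-0.6,-0.02]],[[0.028,0,-0.013],[0,-0.7,-0.03]],[[0.032,0,-0.015],[0,-0.8,-0.04]],[[0.036,0,-0.016],[0,-0.9,-0.05]],[[0.041,0,-0.017],[0,-1,-0.05]]]'; python3 plan.py .4 .62
```

```text
time_s: 6.3
tcp_pos: [0.5269, -0.1572, 0.1926]
ee_rot: [[0.109, -0.988, 0.105], [-0.701, -0.152, -0.697], [0.705, 0.002, -0.709]]
wrist_force: [-1.1, 3.7, -0.7]
gripper_width: 0.275
[[[0.005,-0.001,-0.003],[0.01,-0.11,0.03]],[[0.009,-0.001,-0.004],[0.01,-0.22,0.03]],[[0.014,-0.001,-0.006],[0.01,-0.33,0.03]],[[0.019,-0.001,-0.007],[0.01,-0.44,0.03]],[[0.024,-0.001,-0.009],[0.01,-0.55,0.03]],[[0.028,-0.001,-0.010],[0.01,-0.66,0.03]],[[0.033,-0.001,-0.011],[0.01,-0.78,0.03]],[[0.038,-0.001,-0.013],[0.01,-0.89,0.03]],[[0.043,-0.001,-0.013],[0.01,-1.00,0.03]],[[0.048,-0.001,-0.014],[0.01,-1.11,0.03]]]
```

```bash
python3 -m jog '[[[0.005,-0.001,-0.003],[0,-0.1,0]],[[0.009,-0.001,-0.004],[0,-0.2,0.01]],[[0.014,-0.001,-0.006],[0,-0.33,0.02]],[[0.019,-0.001,-0.007],[0,-0.44,0.03]],[[0.024,-0.001,-0.009],[0,-0.55,0.03]],[[0.028,-0.001,-0.010],[0,-0.66,0.03]],[[0.033,-0.001,-0.011],[0,-0.78,0.03]],[[0.038,-0.001,-0.013],[0,-0.89,0.03]],[[0.043,-0.001,-0.013],[0,-1,0.03]],[[0.048,-0.001,-0.014],[0,-1.11,0.03]]]'; python3 plan.py .62 .84
```

```text
time_s: 7.13
tcp_pos: [0.5317, -0.1811, 0.2364]
ee_rot: [[0.116, -0.989, 0.095], [-0.765, -0.15, -0.626], [0.633, -0.0, -0.774]]
wrist_force: [0.5, 1.8, -1.3]
gripper_width: 0.278
[[[0.005,0.000,-0.002],[0.01,-0.11,-0.01]],[[0.009,0.000,-0.003],[0.01,-0.22,-0.01]],[[0.014,0.000,-0.004],[0.01,-0.33,-0.01]],[[0.019,0.000,-0.005],[0.01,-0.45,-0.01]],[[0.024,0.000,-0.005],[0.01,-0.56,-0.01]],[[0.029,0.000,-0.006],[0.01,-0.67,-0.01]],[[0.034,0.000,-0.007],[0.01,-0.78,-0.01]],[[0.039,0.000,-0.007],[0.01,-0.89,-0.01]],[[0.044,0.000,-0.007],[0.01,-1.00,-0.01]],[[0.049,0.000,-0.008],[0.01,-1.11,-0.01]]]
```

```bash
python3 -m jog '[[[0.005,0,-0.002],[0,-0.11,0]],[[0.009,0,-0.003],[0,-0.22,0]],[[0.014,0,-0.004],[0,-0.33,0]],[[0.019,0,-0.005],[0,-0.45,0]],[[0.024,0,-0.005],[0,-0.56,0]],[[0.029,0,-0.006],[0,-0.67,0]],[[0.034,0,-0.007],[0,-0.78,0]],[[0.039,0,-0.007],[0,-0.89,0]],[[0.044,0,-0.007],[0,-1,0]],[[0.049,0,-0.008],[0,-1.11,0]]]'; python3 plan.py .84 1.06
python3 - <<'E'
from g import *
snap('wrist','w4'); snap('top','t4')
im=cv2.imread('pics/t4.png'); w=cv2.imread('pics/w4.png')
cv2.imwrite('pics/c4.png',cv2.resize(np.hstack([cv2.resize(im[150:270,300:460],(560,420),interpolation=2),w]),(800,300)))
E
```

```text
time_s: 7.97
tcp_pos: [0.5367, -0.2136, 0.2735]
ee_rot: [[0.124, -0.989, 0.083], [-0.822, -0.15, -0.549], [0.555, 0.0, -0.832]]
wrist_force: [0.8, 0.5, -1.5]
gripper_width: 0.274
[[[0.005,0.000,-0.000],[0.01,-0.11,-0.01]],[[0.010,0.000,-0.001],[0.01,-0.23,-0.01]],[[0.015,0.000,-0.001],[0.01,-0.34,-0.01]],[[0.020,0.000,-0.002],[0.01,-0.45,-0.01]],[[0.025,0.000,-0.002],[0.01,-0.56,-0.01]],[[0.030,0.000,-0.002],[0.01,-0.67,-0.01]],[[0.035,0.000,-0.002],[0.01,-0.78,-0.01]],[[0.040,0.000,-0.001],[0.01,-0.89,-0.01]],[[0.045,0.000,-0.001],[0.01,-1.01,-0.01]],[[0.050,0.000,-0.001],[0.01,-1.12,-0.01]]]
```

View pics/c4.png

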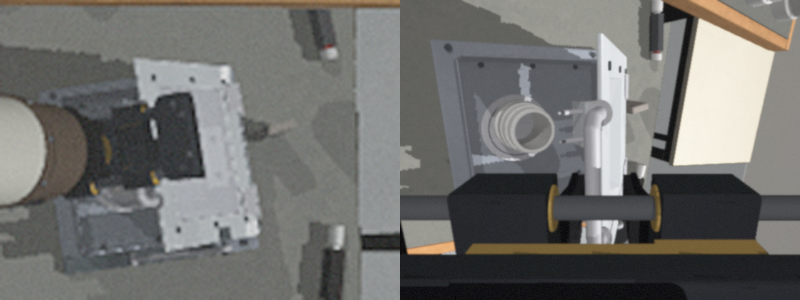

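The bar is still between the fingers at (595,170) in the wrist half, the flap is about half open, and the bushing is visible. I continue.

```bash
python3 -m jog '[[[0.005,0,0],[0,-0.11,0]],[[0.010,0,-0.001],[0,-0.23,0]],[[0.015,0,-0.001],[0,-0.34,0]],[[0.020,0,-0.002],[0,-0.45,0]],[[0.025,0,-0.002],[0,-0.56,0]],[[0.030,0,-0.002],[0,-0.67,0]],[[0.035,0,-0.002],[0,-0.78,0]],[[0.040,0,-0.001],[0,-0.89,0]],[[0.045,0,-0.001],[0,-1,0]],[[0.050,0,-0.001],[0,-1.12,0]]]'; python3 plan.py 1.06 1.26
```

```text
time_s: 8.9
tcp_pos: [0.5429, -0.2541, 0.302]
ee_rot: [[0.132, -0.989, 0.071], [-0.872, -0.15, -0.466], [0.471, -0.0, -0.882]]
wrist_force: [-0.5, 0.6, -1.0]
gripper_width: 0.273
[[[0.005,0.000,0.000],[0.00,-0.10,-0.01]],[[0.009,0.000,0.000],[0.00,-0.20,-0.01]],[[0.014,0.000,0.001],[0.00,-0.30,-0.01]],[[0.018,0.000,0.001],[0.00,-0.40,-0.01]],[[0.023,0.000,0.001],[0.00,-0.50,-0.01]],[[0.028,0.000,0.002],[0.00,-0.60,-0.01]],[[0.032,0.000,0.002],[0.00,-0.70,-0.01]],[[0.036,0.000,0.003],[0.00,-0.81,-0.01]],[[0.041,0.000,0.004],[0.00,-0.91,-0.01]],[[0.045,0.000,0.004],[0.00,-1.01,-0.01]]]
```

```bash
python3 -m jog '[[[0.005,0,0],[0,-0.1,0]],[[0.009,0,0],[0,-0.2,0]],[[0.014,0,0.001],[0,-0.3,0]],[[0.018,0,0.001],[0,-0.4,0]],[[0.023,0,0.001],[0,-0.5,0]],[[0.028,0,0.002],[0,-0.6,0]],[[0.032,0,0.002],[0,-0.7,0]],[[0.036,0,0.003],[0,-0.8,0]],[[0.041,0,0.004],[0,-0.9,0]],[[0.045,0,0.004],[0,-1,0]]]'; python3 plan.py 1.26 1.40
python3 - <<'E'
from g import *
snap('wrist','w5'); snap('side','s5');W=world('wrist',np.load('pics/w5.npy'))
im=cv2.imread('pics/s5.png'); w=cv2.imread('pics/w5.png')
cv2.imwrite('pics/c5.png',cv2.resize(np.hstack([cv2.resize(im[90:210,230:390],(560,420),interpolation=2),w]),(800,300)))
# flap angle from wrist points on flap
p=np.array([w2g(x) for x in W[np.load('pics/w5.npy')>0]]); m=(p[:,2]>.13)&(p[:,2]<.29)&(p[:,0]>.02)&(p[:,0]<.14)&(abs(p[:,1])<.1)
p=p[m]; k=np.polyfit(p[:,2],p[:,0],1); print(m.sum(),k,np.arctan2(1,-k[0]))
E
```

```text
time_s: 9.73
tcp_pos: [0.5491, -0.2952, 0.3196]
ee_rot: [[0.138, -0.989, 0.059], [-0.909, -0.15, -0.388], [0.393, 0.0, -0.92]]
wrist_force: [-0.4, -0.3, -0.5]
gripper_width: 0.278
[[[0.004,0.000,0.001],[0.00,-0.08,-0.01]],[[0.007,0.000,0.001],[0.00,-0.15,-0.01]],[[0.010,0.000,0.002],[0.00,-0.22,-0.01]],[[0.013,0.000,0.002],[0.00,-0.29,-0.01]],[[0.016,0.000,0.003],[0.00,-0.36,-0.01]],[[0.019,0.000,0.003],[0.00,-0.44,-0.01]],[[0.023,0.000,0.004],[0.00,-0.51,-0.01]],[[0.026,0.000,0.004],[0.00,-0.58,-0.01]],[[0.029,0.000,0.005],[0.00,-0.65,-0.01]],[[0.032,0.000,0.006],[0.00,-0.72,-0.01]]]
147 [-0.32871007  0.16566542] 1.2532124624069831
```

View pics/c5.png

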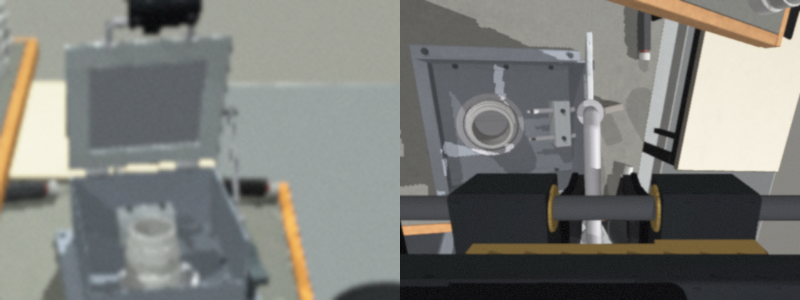

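```bash
python3 -m jog '[[[0.004,0,0.001],[0,-0.08,0]],[[0.007,0,0.001],[0,-0.15,0]],[[0.010,0,0.002],[0,-0.22,0]],[[0.013,0,0.002],[0,-0.29,0]],[[0.016,0,0.003],[0,-0.36,0]],[[0.019,0,0.003],[0,-0.44,0]],[[0.023,0,0.004],[0,-0.51,0]],[[0.026,0,0.004],[0,-0.58,0]],[[0.029,0,0.005],[0,-0.65,0]],[[0.032,0,0.006],[0,-0.72,0]]]'; python3 plan.py 1.40 1.46
cat > ang.py <<'E'
from g import *
n=sys.argv[1]
s=r.sense(); im,d=snap('wrist','w'+n); W=world('wrist',d,s); snap('side','s'+n); ds=np.load(f'pics/s{n}.npy'); Ws=world('side',ds)
for nm,X,dd in(('wrist',W,d),('side',Ws,ds)):
    p=X[dd>0]-O; p=np.stack([p@GX,p@GY,p[:,2]],1); m=(p[:,2]>.13)&(p[:,2]<.30)&(p[:,0]>.05)&(p[:,0]<.155)&(abs(p[:,1])<.095)
    p=p[m]
    if len(p)<30: continue
    for _ in range(3):
        k=np.polyfit(p[:,2],p[:,0],1); e=p[:,0]-np.polyval(k,p[:,2]); p=p[abs(e)<.006]
    print(nm,len(p),k.round(3),'angle',np.arctan2(1,-k[0]).round(3))
im=cv2.imread(f'pics/s{n}.png'); cv2.imwrite(f'pics/c{n}.png',cv2.resize(im[90:220,220:390],(785,600),interpolation=2))
E
python3 ang.py 6
```

```text
time_s: 10.67
tcp_pos: [0.554, -0.3265, 0.327]
ee_rot: [[0.141, -0.989, 0.051], [-0.932, -0.15, -0.331], [0.335, -0.001, -0.942]]
wrist_force: [-0.0, 0.4, -0.0]
gripper_width: 0.272
[[[0.001,0.000,0.001],[-0.00,-0.04,-0.01]],[[0.003,0.000,0.001],[-0.00,-0.07,-0.01]],[[0.004,0.000,0.001],[-0.00,-0.10,-0.01]],[[0.005,0.000,0.001],[-0.00,-0.13,-0.01]],[[0.007,0.000,0.002],[-0.00,-0.16,-0.01]],[[0.008,0.000,0.002],[-0.00,-0.19,-0.01]],[[0.009,0.000,0.002],[-0.00,-0.22,-0.01]],[[0.011,0.000,0.003],[-0.00,-0.25,-0.01]],[[0.012,0.000,0.003],[-0.00,-0.28,-0.01]],[[0.013,0.000,0.003],[-0.00,-0.31,-0.01]]]
wrist 1942 [-0.195  0.152] angle 1.379
side 2879 [-0.189  0.154] angle 1.384
```

View pics/c6.png

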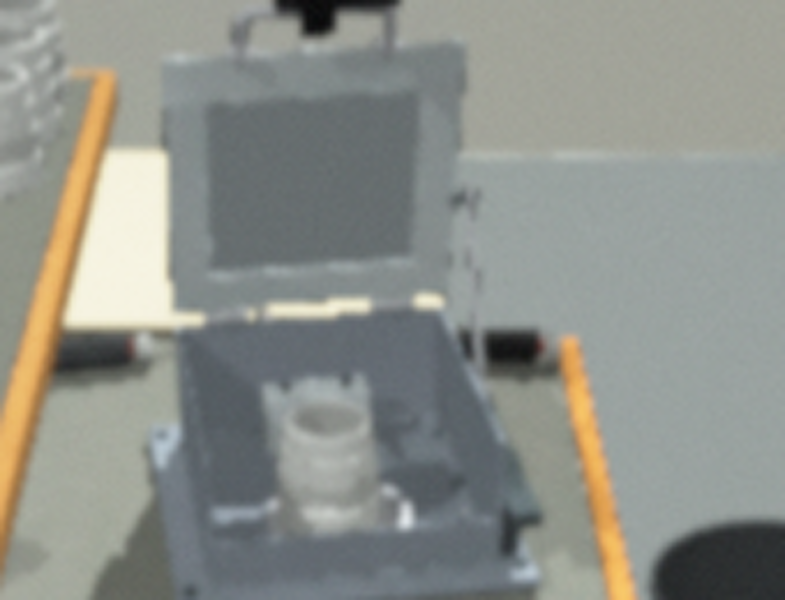

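```bash
python3 -m jog '[[[0.003,0,0.001],[0,-0.06,0]],[[0.005,0,0.001],[0,-0.12,0]],[[0.007,0,0.002],[0,-0.17,0]],[[0.009,0,0.002],[0,-0.22,0]],[[0.011,0,0.003],[0,-0.27,0]],[[0.013,0,0.003],[0,-0.32,0]],[[0.015,0,0.003],[0,-0.36,0]],[[0.0165,0,0.004],[0,-0.4,0]],[[0.0165,0,0.004],[0,-0.4,0]],[[0.0165,0,0.004],[0,-0.4,0]]]'; python3 ang.py 7
```

```text
time_s: 11.6
tcp_pos: [0.5564, -0.343, 0.3285]
ee_rot: [[0.143, -0.989, 0.046], [-0.943, -0.15, -0.299], [0.302, -0.0, -0.953]]
wrist_force: [-0.7, -0.4, 0.8]
gripper_width: 0.271
wrist 2894 [-0.12   0.145] angle 1.451
side 2935 [-0.12   0.147] angle 1.451
```

View pics/c7.png

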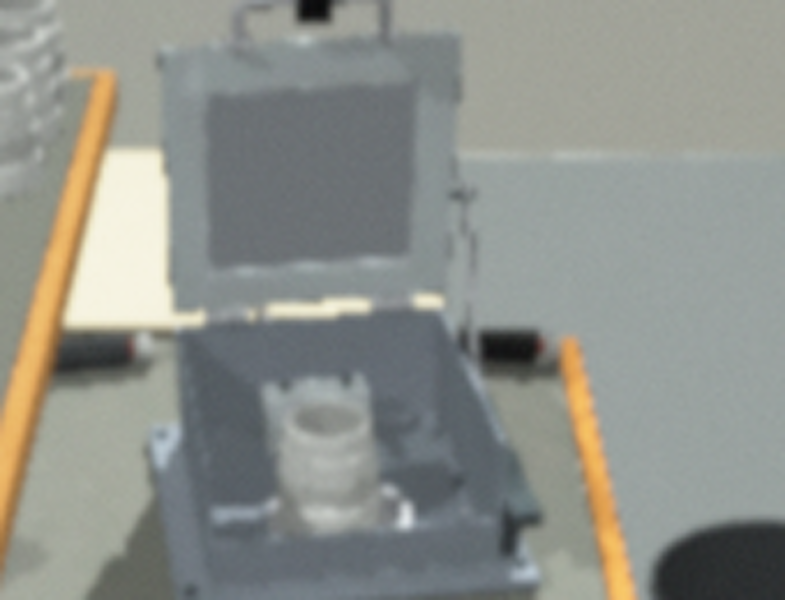

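View pics/w7.png

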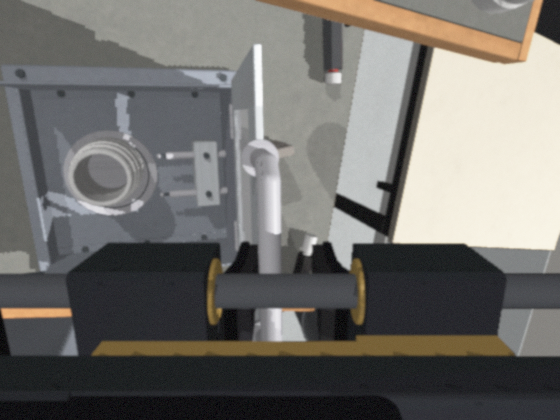

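```bash
python3 -m jog '[[[0.001,0,0],[0,0,0]],[[0.002,0,0],[0,0,0]],[[0.003,0,0],[0,0,0]],[[0.004,0,0],[0,0,0]],[[0.005,0,0],[0,0,0]],[[0.005,0,0],[0,0,0]],[[0.005,0,0],[0,0,0]],[[0.005,0,0],[0,0,0]],[[0.003,0,0],[0,0,0]],[[0.001,0,0],[0,0,0]]]'; python3 -m jog '[[[-0.002,0,0],[0,0,0]],[[-0.004,0,0],[0,0,0]],[[-0.006,0,0],[0,0,0]],[[-0.008,0,0],[0,0,0]],[[-0.010,0,0],[0,0,0]],[[-0.012,0,0],[0,0,0]],[[-0.014,0,0],[0,0,0]],[[-0.016,0,0],[0,0,0]],[[-0.016,0,0],[0,0,0]],[[-0.016,0,0],[0,0,0]]]'; python3 ang.py 8
```

```text
time_s: 12.53
tcp_pos: [0.5565, -0.3437, 0.3288]
ee_rot: [[0.143, -0.989, 0.046], [-0.943, -0.15, -0.299], [0.302, -0.0, -0.953]]
wrist_force: [-0.4, -0.2, -0.0]
gripper_width: 0.269
time_s: 13.37
tcp_pos: [0.5542, -0.3286, 0.3239]
ee_rot: [[0.143, -0.989, 0.045], [-0.943, -0.15, -0.298], [0.302, -0.0, -0.953]]
wrist_force: [-0.2, 0.1, -0.4]
gripper_width: 0.279
wrist 1099 [-0.189  0.152] angle 1.384
side 2853 [-0.185  0.153] angle 1.388
```

```bash
python3 -m jog '[[[-0.001,0,0],[0,0,0]],[[-0.002,0,0],[0,0,0]],[[-0.003,0,0],[0,0,0]],[[-0.004,0,0],[0,0,0]],[[-0.005,0,0],[0,0,0]],[[-0.006,0,0],[0,0,0]],[[-0.007,0,0],[0,0,0]],[[-0.008,0,0],[0,0,0]],[[-0.009,0,0],[0,0,0]],[[-0.01,0,0],[0,0,0]]]'; python3 ang.py 9
python3 - <<'E'
from g import *
s=r.sense();d=np.load('pics/w9.npy');W=world('wrist',d,s)
R=np.array(s['ee_rot']);T=(W-np.array(s['tcp_pos']))@R
for v in range(180,245,12):
    print(v,[(u,*(T[v,u]*1000).round().astype(int).tolist()) for u in range(240,310,4) if W[v,u][2]>.3])
E
```

```text
time_s: 14.3
tcp_pos: [0.5528, -0.3192, 0.3209]
ee_rot: [[0.143, -0.989, 0.045], [-0.943, -0.15, -0.299], [0.302, -0.0, -0.953]]
wrist_force: [0.2, 0.1, 0.1]
gripper_width: 0.277
wrist 809 [-0.223  0.155] angle 1.352
side 2844 [-0.217  0.157] angle 1.357
180 [(264, -9, -42, -19), (268, -8, -43, -20), (272, -6, -43, -19), (276, -5, -43, -21), (280, -3, -43, -20), (284, -1, -42, -18)]
192 [(264, -9, -38, -20), (268, -8, -38, -21), (272, -6, -38, -20), (276, -5, -38, -21), (280, -3, -38, -20), (284, -1, -38, -18)]
204 [(264, -9, -33, -20), (268, -8, -33, -20), (272, -6, -33, -21), (276, -5, -33, -21), (280, -3, -33, -20), (284, -1, -33, -19)]
216 [(264, -10, -27, -17), (268, -8, -28, -20), (272, -6, -28, -20), (276, -5, -28, -20), (280, -3, -28, -20), (284, -2, -28, -18)]
228 [(264, -10, -23, -19), (268, -8, -23, -19), (272, -6, -23, -21), (276, -5, -23, -21), (280, -3, -23, -21), (284, -2, -23, -19)]
240 [(264, -10, -17, -18), (268, -8, -17, -19), (272, -6, -18, -21), (276, -5, -18, -21), (280, -3, -18, -20), (284, -2, -18, -20)]
```

View pics/w9.png

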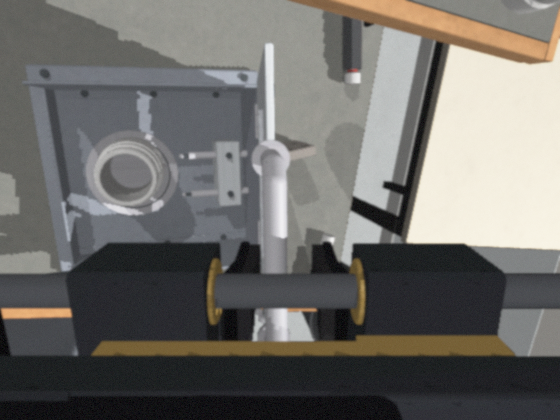

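View pics/c9.png

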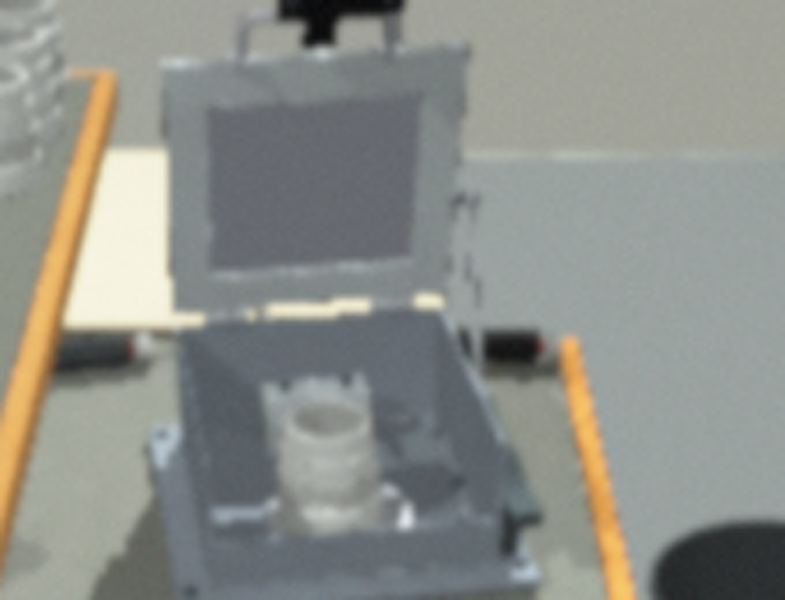

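```bash
python3 -m jog '[[[-0.0005,0,0],[0,0,0]],[[-0.001,0,0],[0,0,0]],[[-0.0015,0,0],[0,0,0]],[[-0.002,0,0],[0,0,0]],[[-0.0025,0,0],[0,0,0]],[[-0.003,0,0],[0,0,0]],[[-0.0035,0,0],[0,0,0]],[[-0.004,0,0],[0,0,0]],[[-0.0045,0,0],[0,0,0]],[[-0.005,0,0],[0,0,0]]]'; python3 ang.py 10
python3 - <<'E'
from g import *
s=r.sense();d=np.load('pics/w10.npy');W=world('wrist',d,s)
R=np.array(s['ee_rot']);T=(W-np.array(s['tcp_pos']))@R
for v in (192,216,240):
    print(v,[(u,*(T[v,u]*1000).round().astype(int).tolist()) for u in range(240,310,4) if W[v,u][2]>.3])
E
```

```text
time_s: 15.23
tcp_pos: [0.5521, -0.3145, 0.3195]
ee_rot: [[0.143, -0.989, 0.046], [-0.943, -0.15, -0.299], [0.302, -0.0, -0.953]]
wrist_force: [0.5, 0.7, 0.2]
gripper_width: 0.277
wrist 1974 [-0.221  0.155] angle 1.353
side 2850 [-0.22   0.157] angle 1.354
192 [(276, -5, -37, -17), (280, -3, -38, -20), (284, -1, -38, -21), (288, 0, -38, -21), (292, 2, -38, -21), (296, 3, -38, -20)]
216 [(276, -5, -28, -19), (280, -3, -28, -20), (284, -1, -28, -20), (288, 0, -28, -21), (292, 2, -28, -20), (296, 3, -28, -19)]
240 [(276, -5, -17, -18), (280, -3, -18, -20), (284, -1, -18, -21), (288, 0, -18, -21), (292, 2, -18, -20), (296, 3, -17, -18)]
```

The flap stayed at 1.354 while the finger moved 5 mm off the bar, so it stands on the stay. I withdraw along the tool axis and measure the bushing.

```bash
python3 -m jog '[[[0,0,-0.01],[0,0,0]],[[0,0,-0.02],[0,0,0]],[[0,0,-0.035],[0,0,0]],[[0,0,-0.05],[0,0,0]],[[0,0,-0.065],[0,0,0]],[[0,0,-0.08],[0,0,0]],[[-0.02,0,-0.09],[0,0.5,0]],[[-0.04,0,-0.09],[0,0.5,0]],[[-0.06,0,-0.09],[0,0.5,0]],[[-0.08,0,-0.09],[0,0.5,0]]]' 0.024; python3 ang.py 11
cat > bush.py <<'E'
from g import *
from scipy.optimize import least_squares
def circ(W,d,z0,z1,c,rad=.045,name=''):
    p=W[(d>0)&(W[...,2]>z0)&(W[...,2]<z1)]; p=p[np.hypot(*(p[:,:2]-c).T)<rad]
    rr=np.hypot(*(p[:,:2]-c).T)
    bc,br=cv2.minEnclosingCircle((p[:,:2]*1000).astype(np.float32)); print(name,len(p),'enc',np.round(bc,1),round(br,1),'mean',(p[:,:2].mean(0)*1000).round(1),'z',np.percentile(p[:,2],[10,50,90]).round(4))
E
python3 - <<'E'
from bush import *
print(O)
for n,k in(('wrist','w11'),('side','s11')):
    d=np.load(f'pics/{k}.npy'); W=world(n,d); circ(W,d,.083,.1,O[:2],.045,n)
print(w2g([0,0,0])[:0])
E
```

```text
time_s: 16.17
tcp_pos: [0.5365, -0.2113, 0.3826]
ee_rot: [[0.14, -0.989, 0.054], [-0.929, -0.15, -0.34], [0.344, -0.003, -0.939]]
wrist_force: [0.2, 0.1, -0.6]
gripper_width: 0.275
wrist 9210 [-0.22   0.155] angle 1.354
side 2849 [-0.218  0.157] angle 1.356
[ 0.5385 -0.2268  0.    ]
wrist 644 enc [ 544.6 -227.6] 28.8 mean [ 544.9 -226.8] z [0.0866 0.0892 0.0905]
side 109 enc [ 545.5 -229.1] 30.3 mean [ 546.2 -226.9] z [0.0842 0.0879 0.0915]
[]
```

View pics/w11.png

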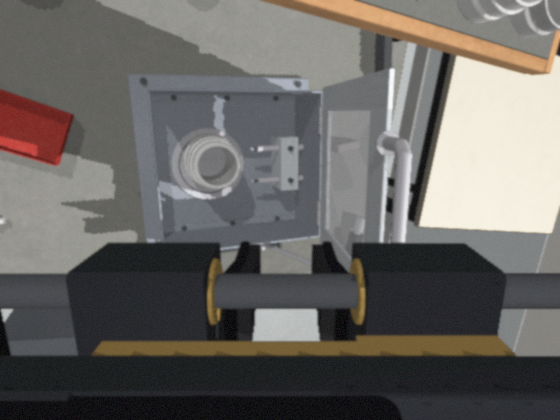

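View pics/s11.png

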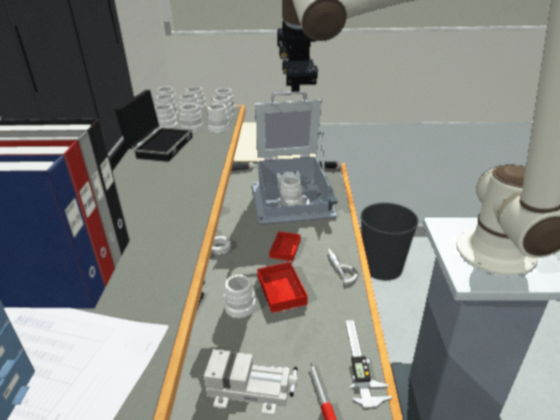

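```bash
cat > geo.py <<'E'
from ik import *
def pts(q):
    P=PP.copy(); P[5]=0; w5=fk(q,P,(-1,-1,0))[0]; P[8]=0; w4=fk(q,P,(-1,-1,0))[0]; P[4]=0; el=fk(q,P,(-1,-1,0))[0]
    return [(w2g(x)*1000).round().astype(int).tolist() for x in (w5,w4,el)]
def down(yaw): # tool x heading, world deg
    y=np.radians(yaw); x=np.array([np.cos(y),np.sin(y),0]); z=np.array([0,0,-1.]); return np.stack([x,np.cross(z,x),z],1)
E
python3 - <<'E'
from geo import *
B=np.array([.5446,-.2272,0]); q=r.sense()['joints']; print(q.round(0),pts(q))
for yaw in (8.65,8.65-180):
    for z in(.25,.055):
        qq,c=ik(B+[0,0,z],down(yaw),q); print(yaw,z,qq.round(0),round(c,4),pts(qq))
    for ty in (18-180,18,18-90,18+90):
        qq,c=ik(np.array([.569,.156,.042]),down(ty),q); print(' tray',ty,qq.round(0),round(c,4))
E
```

```text
[  5.   9.  -5.  21. -75.  89.] [[-122, 0, 670], [-272, -4, 615], [-299, -412, 719]]
8.65 0.25 [ -1.  15. -10.   9. -64. 177.] 0.3 [[-64, 9, 549], [-221, 23, 525], [-282, -353, 706]]
8.65 0.055 [ -2.  27. -25.  12. -37. 177.] 0.2161 [[-50, 5, 354], [-208, 8, 333], [-257, -248, 665]]
 tray -162 [ 31.  29. -17.  -0. -44. -13.] 0.0
 tray 18 [ 31.  29. -17.   0. -44. 167.] 0.0
 tray -72 [ 31.  29. -17.  -0. -44.  77.] 0.0
 tray 108 [  31.   29.  -17.   -0.  -44. -103.] 0.0
-171.35 0.25 [ -7.  18.  -2.  -0. -70.  16.] 0.0 [[1, 6, 556], [-152, 49, 556], [-259, -333, 699]]
-171.35 0.055 [ -7.  28. -16.  -0. -45.  16.] 0.0 [[1, 6, 361], [-152, 49, 361], [-233, -240, 658]]
 tray -162 [ 31.  29. -17.  -0. -44. -13.] 0.0
 tray 18 [ 31.  29. -17.   0. -44. 167.] 0.0
 tray -72 [ 31.  29. -17.  -0. -44.  77.] 0.0
 tray 108 [  31.   29.  -17.   -0.  -44. -103.] 0.0
```

```bash
python3 - <<'E'
from geo import *
B=np.array([.5446,-.2272,0]); print(rel(B+[0,0,.37],down(-171.35)))
E
```

```text
([0.0127, -0.0056, 0.0173], [-3.163, -3.139, 17.825])
```

```bash
python3 -m jog '[[[0,0,0],[-0.2,-0.2,1.35]],[[0,0,0],[-0.48,-0.48,2.7]],[[0,0,0],[-0.72,-0.71,4.05]],[[0,0,0],[-0.96,-0.95,5.4]],[[0,0,0],[-1.2,-1.19,6.75]],[[0,0,0],[-1.44,-1.43,8.1]],[[0,0,0],[-1.68,-1.66,9.45]],[[0,0,0],[-1.92,-1.9,10.8]],[[0,0,0],[-2.16,-2.14,12.15]],[[0,0,0],[-2.4,-2.38,13.5]]]' 0.087;  python3 - <<'E'
from geo import *
B=np.array([.5446,-.2272,0]); print(rel(B+[0,0,.20],down(-171.35)),r.sense()['joints'].round(1))
E
```

```text
time_s: 17.1
tcp_pos: [0.5371, -0.2129, 0.3823]
ee_rot: [[-0.867, -0.498, -0.039], [-0.493, 0.866, -0.083], [0.075, -0.053, -0.996]]
wrist_force: [0.3, -0.1, 0.8]
gripper_width: 0.941
([-0.0132, -0.0064, 0.1824], [-0.761, -0.744, 4.22]) [ -2.9  14.    9.2   4.9 -87.3  32.4]
```

```bash
python3 -m jog '[[[-0.003,-0.001,0],[-0.2,-0.2,1.2]],[[-0.006,-0.003,0.01],[-0.45,-0.45,2.5]],[[-0.013,-0.006,0.03],[-0.76,-0.74,3.7]],[[-0.013,-0.006,0.05],[-0.76,-0.74,4.2]],[[-0.013,-0.006,0.08],[-0.76,-0.74,4.22]],[[-0.013,-0.006,0.11],[-0.76,-0.74,4.22]],[[-0.013,-0.006,0.14],[-0.76,-0.74,4.22]],[[-0.013,-0.006,0.165],[-0.76,-0.74,4.22]],[[-0.013,-0.006,0.182],[-0.76,-0.74,4.22]],[[-0.013,-0.006,0.182],[-0.76,-0.74,4.22]]]';  python3 - <<'E'
from bush import *
from geo import *
s=r.sense();im,d=snap('wrist','w12'); W=world('wrist',d,s); circ(W,d,.083,.1,O[:2],.045,'wrist')
B=np.array([.5446,-.2272,0]); print(rel(B+[0,0,.054],down(-171.35)),s['joints'].round(1))
E
```

```text
time_s: 17.93
tcp_pos: [0.5414, -0.2265, 0.1958]
ee_rot: [[-0.988, -0.155, -0.01], [-0.155, 0.988, 0.001], [0.009, 0.002, -1.0]]
wrist_force: [-0.7, -0.7, -0.6]
gripper_width: 0.998
wrist 1660 enc [ 545.3 -228.8] 29.0 mean [ 545.6 -229.5] z [0.087  0.09   0.0911]
([-0.0024, -0.0005, 0.1444], [0.001, -0.064, 0.064]) [ -6.9  19.8  -7.    0.  -63.8  15.8]
```

View pics/w12.png

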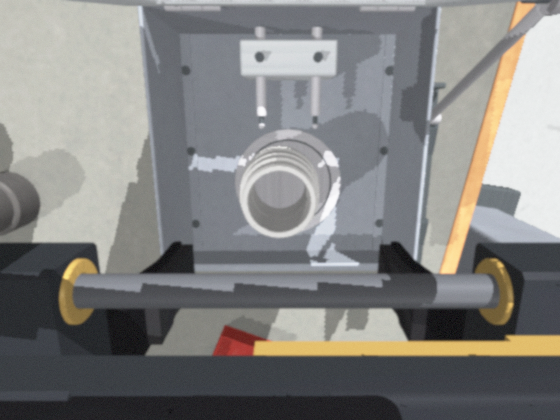

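```bash
python3 - <<'E'
from geo import *
T=np.array(r.calibration('wrist')['tool_from_camera']); print(T.round(3).tolist())
B=np.array([.5451,-.2283,0]); R=down(-171.35); p=B+[0,0,.054]; c=w2g(p+R@T[:3,3]); print('cam guard',c, 'flap x at that z',.130-(c[2]-.106)/np.tan(1.355)); print(rel(p,R))
E
```

```text
[[1.0, -0.0, 0.0, 0.001], [-0.0, 0.967, 0.255, -0.068], [-0.0, -0.255, 0.967, -0.163], [0.0, 0.0, 0.0, 1.0]]
cam guard [0.07087039 0.00568651 0.21666957] flap x at that z 0.10574016101545036
([-0.0027, -0.0017, 0.1444], [0.001, -0.064, 0.064])
```

The camera sits on the flap side (gx 71 mm) and would pass too close to the handle bar. I rise and turn the tool half round, so the camera is on the open side.

```bash
python3 -m jog '[[[0,0,-0.03],[0,0,0]],[[0,0,-0.065],[0,0,0]],[[0,0,-0.1],[0,0,0]],[[0,0,-0.135],[0,0,0]],[[0,0,-0.165],[0,0,0]],[[0,0,-0.185],[0,0,1.4]],[[0,0,-0.185],[0,0,2.8]],[[0,0,-0.185],[0,0,4.2]],[[0,0,-0.185],[0,0,5.6]],[[0,0,-0.185],[0,0,7]]]' && python3 -m jog '[[[0,0,0],[0,0,1.4]],[[0,0,0],[0,0,2.8]],[[0,0,0],[0,0,4.2]],[[0,0,0],[0,0,5.6]],[[0,0,0],[0,0,7]],[[0,0,0],[0,0,8.4]],[[0,0,0],[0,0,9.8]],[[0,0,0],[0,0,11.2]],[[0,0,0],[0,0,12.6]],[[0,0,0],[0,0,14]]]' && python3 -m jog '[[[0,0,0],[0,0,1.4]],[[0,0,0],[0,0,2.8]],[[0,0,0],[0,0,4.2]],[[0,0,0],[0,0,5.6]],[[0,0,0],[0,0,7]],[[0,0,0],[0,0,8.4]],[[0,0,0],[0,0,9.8]],[[0,0,0],[0,0,11.2]],[[0,0,0],[0,0,12.6]],[[0,0,0],[0,0,14]]]';  python3 - <<'E'
from geo import *
B=np.array([.5451,-.2283,0]); s=r.sense(); print(rel(B+[0,0,.13],down(8.65)),s['joints'].round(1))
E
```

```text
time_s: 18.82
tcp_pos: [0.5443, -0.2267, 0.3876]
ee_rot: [[-0.896, 0.444, 0.002], [0.444, 0.896, -0.002], [-0.003, -0.001, -1.0]]
wrist_force: [-0.2, -0.2, 0.2]
gripper_width: 1.002
time_s: 19.65
tcp_pos: [0.5443, -0.2267, 0.3875]
ee_rot: [[0.111, 0.994, 0.002], [0.994, -0.111, -0.002], [-0.002, 0.002, -1.0]]
wrist_force: [0.3, -1.0, 0.7]
gripper_width: 0.997
time_s: 20.48
tcp_pos: [0.5443, -0.2267, 0.3874]
ee_rot: [[0.972, 0.236, 0.002], [0.236, -0.972, -0.002], [0.001, 0.003, -1.0]]
wrist_force: [-0.4, 0.1, -0.8]
gripper_width: 0.999
([0.0, 0.001, 0.2574], [0.032, -0.018, 1.001]) [-6.800e+00  1.490e+01  1.310e+01  1.000e-01 -8.810e+01 -1.595e+02]
```

```bash
python3 -m jog '[[[0,0,0.03],[0,0,1]],[[0,0.001,0.065],[0,0,1]],[[0,0.001,0.1],[0,0,1]],[[0,0.001,0.135],[0,0,1]],[[0,0.001,0.17],[0,0,1]],[[0,0.001,0.2],[0,0,1]],[[0,0.001,0.23],[0,0,1]],[[0,0.001,0.25],[0,0,1]],[[0,0.001,0.257],[0,0,1]],[[0,0.001,0.257],[0,0,1]]]';  python3 - <<'E'
from bush import *
from geo import *
s=r.sense();im,d=snap('wrist','w13'); W=world('wrist',d,s); circ(W,d,.083,.1,O[:2],.045,'wrist')
snap('side','s13');im=cv2.imread('pics/s13.png'); cv2.imwrite('pics/c13.png',cv2.resize(im[90:220,220:390],(785,600),interpolation=2))
B=np.array([.5451,-.2283,0]); print(rel(B+[0,0,.054],down(8.65)),s['joints'].round(1))
E
```

```text
time_s: 21.32
tcp_pos: [0.5439, -0.2277, 0.1274]
ee_rot: [[0.988, 0.157, -0.003], [0.157, -0.988, -0.001], [-0.003, 0.001, -1.0]]
wrist_force: [-0.2, -0.1, 0.9]
gripper_width: 1.0
wrist 2334 enc [ 545.  -228.6] 28.9 mean [ 544.2 -222. ] z [0.0859 0.09   0.091 ]
([-0.0003, 0.0001, 0.0756], [0.029, -0.01, 0.076]) [-6.900e+00  2.350e+01 -1.210e+01  1.000e-01 -5.460e+01 -1.641e+02]
```

View pics/w13.png

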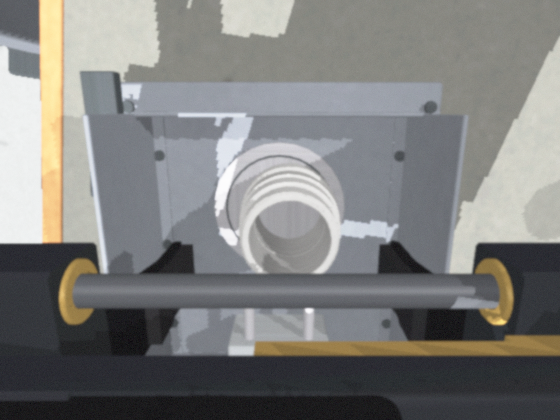

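View pics/c13.png

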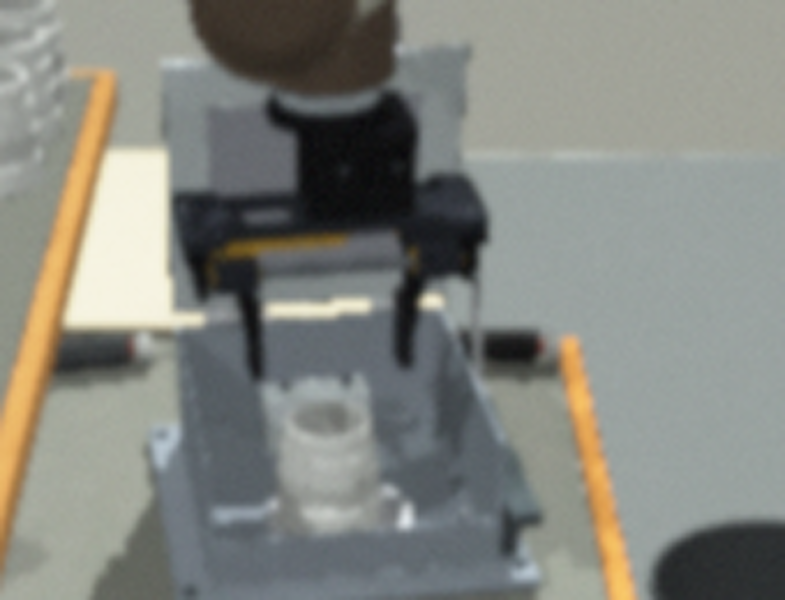

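```bash
python3 -m jog '[[[0,0,0.012],[0,0,0]],[[0,0,0.024],[0,0,0]],[[0,0,0.036],[0,0,0]],[[0,0,0.046],[0,0,0]],[[0,0,0.056],[0,0,0]],[[0,0,0.064],[0,0,0]],[[0,0,0.07],[0,0,0]],[[0,0,0.073],[0,0,0]],[[0,0,0.073],[0,0,0]],[[0,0,0.073],[0,0,0]]]' && python3 -m jog '[[[0,0,0],[0,0,0]],[[0,0,0],[0,0,0]],[[0,0,0],[0,0,0]],[[0,0,0],[0,0,0]],[[0,0,0],[0,0,0]],[[0,0,0],[0,0,0]],[[0,0,0],[0,0,0]],[[0,0,0],[0,0,0]],[[0,0,0],[0,0,0]],[[0,0,0],[0,0,0]]]' 0.055
```

```text
time_s: 22.25
tcp_pos: [0.5435, -0.2276, 0.0544]
ee_rot: [[0.988, 0.156, -0.002], [0.156, -0.988, -0.001], [-0.003, 0.001, -1.0]]
wrist_force: [-0.4, 0.5, -0.6]
gripper_width: 0.998
time_s: 23.08
tcp_pos: [0.544, -0.2276, 0.0546]
ee_rot: [[0.988, 0.157, -0.001], [0.157, -0.988, -0.001], [-0.001, 0.001, -1.0]]
wrist_force: [2.9, 0.0, 0.8]
gripper_width: 0.742
```

```bash
python3 -m jog '[[[0,0,-0.01],[0,0,0]],[[0,0,-0.02],[0,0,0]],[[0,0,-0.04],[0,0,0]],[[0,0,-0.06],[0,0,0]],[[0,0,-0.08],[0,0,0]],[[0,0,-0.1],[0,0,0]],[[0,0,-0.12],[0,0,0]],[[0,0,-0.14],[0,0,0]],[[0,0,-0.15],[0,0,0]],[[0,0,-0.15],[0,0,0]]]' ; python3 ang.py 14; python3 - <<'E'
from geo import *
s=r.sense(); print(rel(np.array([.570,.157,.205]),down(108)),s['joints'].round(1))
E
```

```text
time_s: 23.92
tcp_pos: [0.5442, -0.2276, 0.207]
ee_rot: [[0.988, 0.156, 0.001], [0.156, -0.988, -0.002], [0.001, 0.002, -1.0]]
wrist_force: [0.5, 0.0, -3.2]
gripper_width: 0.738
side 1093 [-0.214  0.156] angle 1.36
([0.0868, -0.3751, -0.0016], [-0.051, 0.027, -19.809]) [  -6.9   19.4   -6.4    0.   -64.5 -164.1]
```

View pics/c14.png

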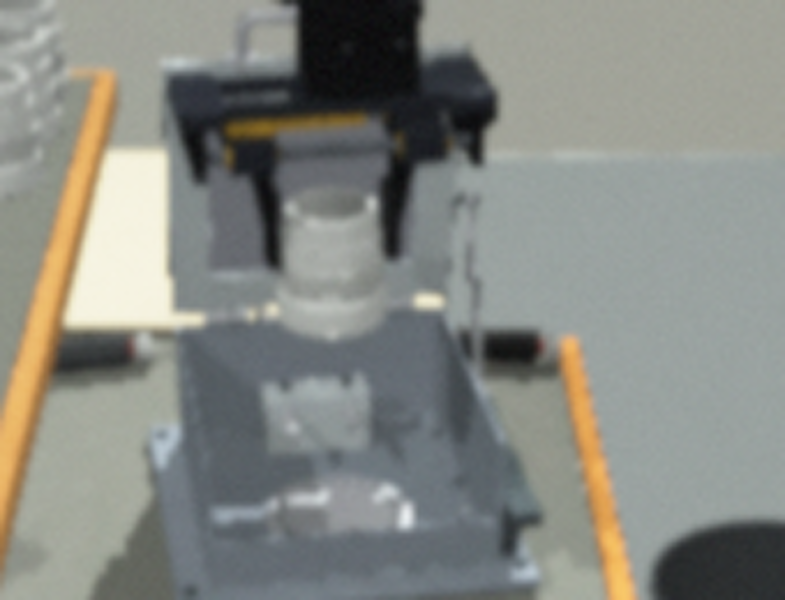

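```bash
python3 -m jog '[[[0.003,-0.015,0],[0,0,0]],[[0.009,-0.04,0],[0,0,0]],[[0.015,-0.065,0],[0,0,0]],[[0.021,-0.09,0],[0,0,-1.2]],[[0.027,-0.115,0],[0,0,-2.4]],[[0.033,-0.14,0],[0,0,-3.6]],[[0.039,-0.165,0],[0,0,-4.8]],[[0.044,-0.19,0],[0,0,-6]],[[0.049,-0.21,0],[0,0,-7.2]],[[0.053,-0.225,0],[0,0,-8.4]]]' ; python3 - <<'E'
from geo import *
s=r.sense(); print(rel(np.array([.570,.157,.205]),down(108)),s['joints'].round(1))
E
```

```text
time_s: 24.85
tcp_pos: [0.5594, 0.0048, 0.2017]
ee_rot: [[0.625, 0.781, -0.007], [0.781, -0.625, -0.001], [-0.006, -0.005, -1.0]]
wrist_force: [0.5, 0.0, -3.7]
gripper_width: 0.741
([0.1255, -0.0868, -0.0036], [-0.084, 0.032, -11.332]) [ 1.710e+01  1.680e+01 -1.040e+01 -1.000e-01 -6.320e+01 -1.457e+02]
```

```bash
python3 -m jog '[[[0.015,-0.01,0],[0,0,-1.2]],[[0.03,-0.02,0],[0,0,-2.4]],[[0.047,-0.032,-0.001],[0,0,-3.6]],[[0.064,-0.044,-0.002],[0,0,-4.9]],[[0.081,-0.056,-0.003],[0,0,-6.2]],[[0.098,-0.068,-0.004],[0,0,-7.5]],[[0.112,-0.078,-0.004],[0,0,-8.8]],[[0.12,-0.083,-0.004],[-0.05,0,-10.1]],[[0.1255,-0.087,-0.004],[-0.08,0.03,-11.33]],[[0.1255,-0.087,-0.004],[-0.08,0.03,-11.33]]]' ; python3 - <<'E'
from geo import *
s=r.sense(); print(rel(np.array([.570,.157,.205]),down(108)),s['joints'].round(1))
for n in('wrist','side','top'):
    im,d=snap(n,n[0]+'15'); W=world(n,d,s); red=(im[...,2].astype(int)>70)&(im[...,2].astype(int)-im[...,1]>50)
    m=red&(d>0)&(np.hypot(W[...,0]-.57,W[...,1]-.157)<.1); p=W[m]
    print(n,m.sum(),cv2.minAreaRect((p[:,:2]*1000).astype(np.float32)),p[:,2].min(),p[:,2].max())
im=cv2.imread('pics/s15.png'); cv2.imwrite('pics/c15.png',cv2.resize(im[200:330,200:370],(785,600),interpolation=2))
E
```

```text
time_s: 25.68
tcp_pos: [0.571, 0.1563, 0.2053]
ee_rot: [[-0.306, 0.952, 0.0], [0.952, 0.306, -0.001], [-0.001, -0.0, -1.0]]
wrist_force: [-0.8, 0.5, -4.3]
gripper_width: 0.742
([0.0009, -0.0008, 0.0003], [-0.003, 0.014, -0.035]) [ 3.100e+01  1.960e+01 -5.900e+00  1.000e-01 -6.460e+01 -1.032e+02]
wrist 8499 ((570.9763793945312, 157.31869506835938), (95.08390808105469, 141.84548950195312), 17.730653762817383) -0.0019207736226774519 0.17486114210699
side 1768 ((568.4334106445312, 140.69943237304688), (99.47270965576172, 166.79165649414062), 18.302366256713867) -0.002356837103063965 0.03255539408983645
top 602 ((556.5922241210938, 144.00570678710938), (59.105682373046875, 157.2691192626953), 17.766334533691406) -0.005362704102076781 0.2930700547872307
```

View pics/c15.png

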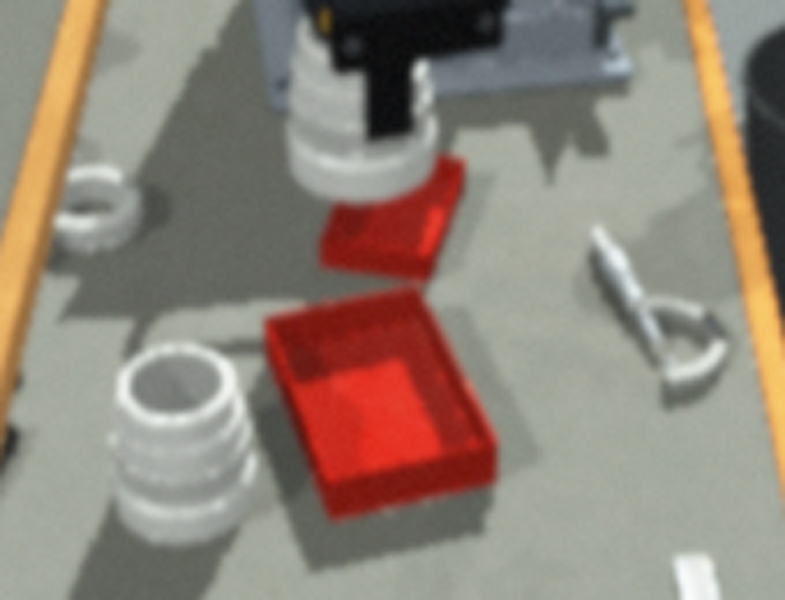

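View pics/w15.png

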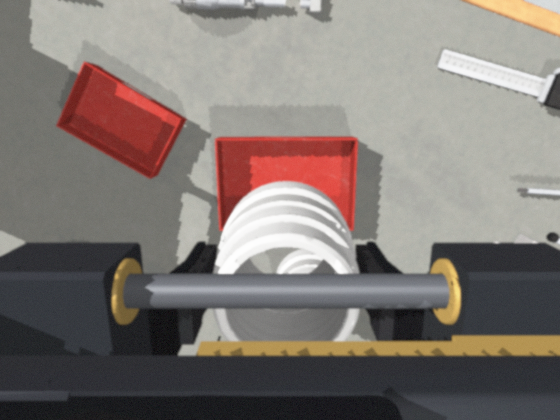

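```bash
python3 -m jog '[[[0,-0.001,0.015],[0,0,0]],[[0,-0.0015,0.035],[0,0,0]],[[0,-0.0015,0.055],[0,0,0]],[[0,-0.0015,0.075],[0,0,0]],[[0,-0.0015,0.095],[0,0,0]],[[0,-0.0015,0.11],[0,0,0]],[[0,-0.0015,0.12],[0,0,0]],[[0,-0.0015,0.125],[0,0,0]],[[0,-0.0015,0.125],[0,0,0]],[[0,-0.0015,0.125],[0,0,0]]]' ; python3 - <<'E'
from geo import *
s=r.sense()
for n in('wrist','side'): snap(n,n[0]+'16')
im=cv2.imread('pics/s16.png'); cv2.imwrite('pics/c16.png',cv2.resize(im[200:330,200:370],(785,600),interpolation=2))
d=np.load('pics/w16.npy');W=world('wrist',d,s);im=cv2.imread('pics/w16.png').astype(int)
red=(im[...,2]>70)&(im[...,2]-im[...,1]>50); red[245:]=False
w=np.array([.952,.306]);l=np.array([-.306,.952])
rim=red&(d>0)&(W[...,2]>.02)&(W[...,2]<.034)&(np.hypot(W[...,0]-.57,W[...,1]-.157)<.1); p=W[rim][:,:2]
print(rim.sum(),'w',np.percentile(p@w,[1,10,50,99]).round(4),'l',np.percentile(p@l,[1,99]).round(4),'tcp',np.array(s['tcp_pos'])[:2]@w,np.array(s['tcp_pos'])[:2]@l)
E
```

```text
time_s: 26.67
tcp_pos: [0.5719, 0.155, 0.0833]
ee_rot: [[-0.303, 0.953, 0.005], [0.953, 0.303, 0.0], [-0.001, 0.005, -1.0]]
wrist_force: [0.6, -0.1, -3.1]
gripper_width: 0.745
2465 w [0.5444 0.5447 0.5501 0.6023] l [-0.0896  0.0397] tcp 0.5918264788336408 -0.027462186576768664
```

View pics/c16.png

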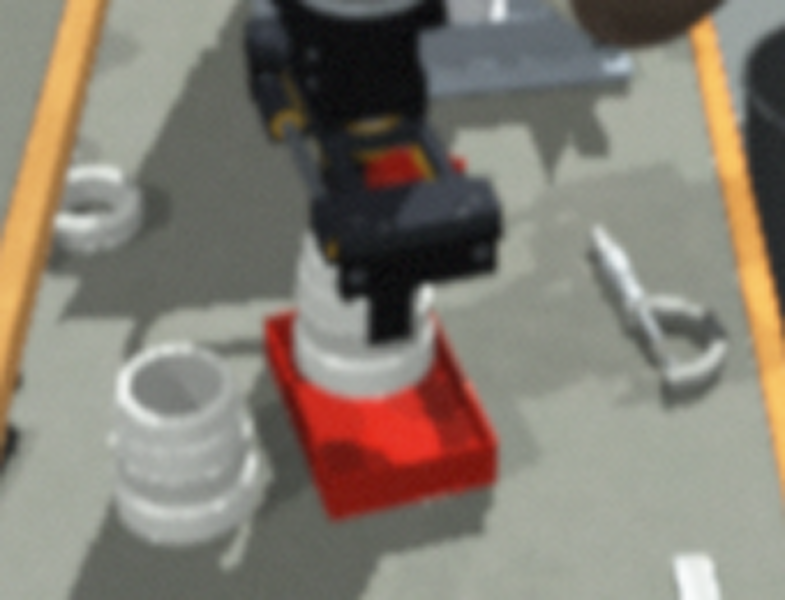

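View pics/w16.png

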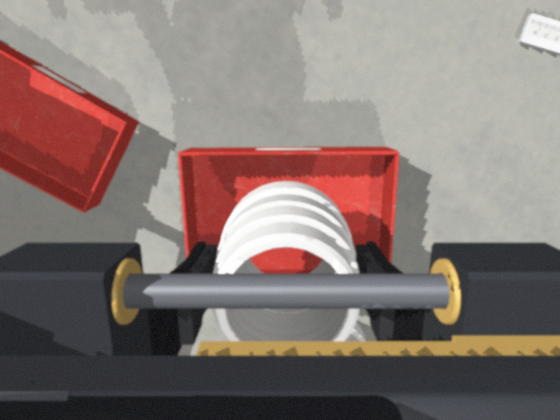

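```bash
python3 -m jog '[[[0,-0.0015,0],[0,0,0]],[[0,-0.0035,0.003],[0,0,0]],[[0,-0.0035,0.009],[0,0,0]],[[0,-0.0035,0.015],[0,0,0]],[[0,-0.0035,0.021],[0,0,0]],[[0,-0.0035,0.027],[0,0,0]],[[0,-0.0035,0.032],[0,0,0]],[[0,-0.0035,0.036],[0,0,0]],[[0,-0.0035,0.038],[0,0,0]],[[0,-0.0035,0.038],[0,0,0]]]'
```

```text
time_s: 27.6
tcp_pos: [0.5679, 0.1538, 0.044]
ee_rot: [[-0.303, 0.953, 0.003], [0.953, 0.303, -0.0], [-0.001, 0.003, -1.0]]
wrist_force: [0.8, 0.2, -2.9]
gripper_width: 0.742
```

```bash
python3 -m jog '[[[0,0,0.0005],[0,0,0]],[[0,0,0.001],[0,0,0]],[[0,0,0.0015],[0,0,0]],[[0,0,0.002],[0,0,0]],[[0,0,0.0025],[0,0,0]],[[0,0,0.003],[0,0,0]],[[0,0,0.003],[0,0,0]],[[0,0,0.003],[0,0,0]],[[0,0,0.003],[0,0,0]],[[0,0,0.003],[0,0,0]]]'; python3 - <<'E'
from g import *
snap('side','s17');im=cv2.imread('pics/s17.png'); cv2.imwrite('pics/c17.png',cv2.resize(im[200:330,200:370],(785,600),interpolation=2))
E
```

```text
time_s: 28.43
tcp_pos: [0.5682, 0.154, 0.0418]
ee_rot: [[-0.303, 0.953, 0.004], [0.953, 0.303, 0.0], [-0.001, 0.004, -1.0]]
wrist_force: [-0.7, -1.1, -3.6]
gripper_width: 0.739
```

View pics/c17.png

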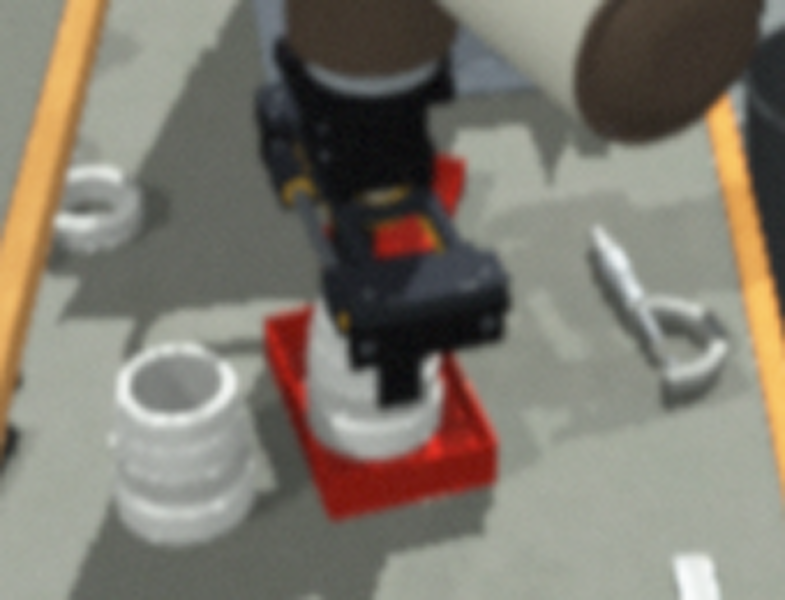

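```bash
python3 -m jog '[[[0,0,0.0003],[0,0,0]],[[0,0,0.0006],[0,0,0]],[[0,0,0.0009],[0,0,0]],[[0,0,0.0012],[0,0,0]],[[0,0,0.0015],[0,0,0]],[[0,0,0.0015],[0,0,0]],[[0,0,0.0015],[0,0,0]],[[0,0,0.0015],[0,0,0]],[[0,0,0.0015],[0,0,0]],[[0,0,0.0015],[0,0,0]]]'
```

```text
time_s: 29.32
tcp_pos: [0.5684, 0.1541, 0.041]
ee_rot: [[-0.303, 0.953, 0.005], [0.953, 0.303, 0.0], [-0.001, 0.005, -1.0]]
wrist_force: [-2.8, 0.3, 5.3]
gripper_width: 0.745
```

```bash
python3 -m jog '[[[0,0,0],[0,0,0]],[[0,0,0],[0,0,0]],[[0,0,0],[0,0,0]],[[0,0,0],[0,0,0]],[[0,0,0],[0,0,0]],[[0,0,0],[0,0,0]],[[0,0,0],[0,0,0]],[[0,0,0],[0,0,0]],[[0,0,0],[0,0,0]],[[0,0,0],[0,0,0]]]' 0.084 && python3 -m jog '[[[0,0,-0.006],[0,0,0]],[[0,0,-0.015],[0,0,0]],[[0,0,-0.03],[0,0,0]],[[0,0,-0.05],[0,0,0]],[[0,0,-0.075],[0,0,0]],[[0,0,-0.1],[0,0,0]],[[0,0,-0.125],[0,0,0]],[[0,0,-0.15],[0,0,0]],[[0,0,-0.17],[0,0,0]],[[0,0,-0.18],[0,0,0]]]' && python3 -m jog '[[[0,-0.02,-0.01],[0,0,0]],[[0,-0.05,-0.02],[0,0,0]],[[0,-0.08,-0.03],[0,0,0]],[[0,-0.11,-0.04],[0,0,0]],[[0,-0.13,-0.05],[0,0,0]],[[0,-0.15,-0.06],[0,0,0]],[[0,-0.16,-0.06],[0,0,0]],[[0,-0.16,-0.06],[0,0,0]],[[0,-0.16,-0.06],[0,0,0]],[[0,-0.16,-0.06],[0,0,0]]]'
python3 ang.py 18; python3 - <<'E'
from bush import *
s=r.sense()
for n in ('top','side','wrist'):
    im,d=snap(n,n[0]+'19'); W=world(n,d,s)
    circ(W,d,.069,.085,np.array([.569,.155]),.045,n); circ(W,d,.067,.085,np.array([.662,.21]),.045,n+' other')
    red=(im[...,2].astype(int)>90)&(im[...,2].astype(int)-im[...,1]>60); p=W[red&(d>0)&(np.hypot(W[...,0]-.57,W[...,1]-.157)<.1)]; print('tray',cv2.minAreaRect((p[:,:2]*1000).astype(np.float32)))
im=cv2.imread('pics/s19.png'); cv2.imwrite('pics/c19.png',cv2.resize(im[90:330,190:390],(500,600),interpolation=2))
E
```

```text
time_s: 30.15
tcp_pos: [0.5682, 0.154, 0.0403]
ee_rot: [[-0.303, 0.953, 0.004], [0.953, 0.303, 0.0], [-0.001, 0.004, -1.0]]
wrist_force: [0.2, 0.2, 0.2]
gripper_width: 0.971
time_s: 30.98
tcp_pos: [0.5686, 0.1543, 0.2248]
ee_rot: [[-0.303, 0.953, 0.01], [0.953, 0.303, 0.003], [-0.0, 0.011, -1.0]]
wrist_force: [-0.7, 0.4, -0.3]
gripper_width: 0.967
time_s: 31.82
tcp_pos: [0.4151, 0.1057, 0.2789]
ee_rot: [[-0.303, 0.953, 0.003], [0.953, 0.303, -0.0], [-0.001, 0.003, -1.0]]
wrist_force: [0.4, -0.3, 0.3]
gripper_width: 0.962
side 2876 [-0.219  0.157] angle 1.355
top 94 enc [569.8 153.1] 28.7 mean [570.1 153.4] z [0.0709 0.0744 0.0772]
top other 94 enc [663. 209.] 29.0 mean [662.2 208.8] z [0.0681 0.0721 0.0744]
tray ((571.0126342773438, 157.93109130859375), (95.40351867675781, 136.87368774414062), 18.59371566772461)
side 204 enc [571.2 156.4] 29.5 mean [570.6 158.8] z [0.0703 0.075  0.0779]
side other 210 enc [664.9 211.8] 29.7 mean [663.5 214.2] z [0.0682 0.0728 0.0752]
tray ((563.583984375, 154.47171020507812), (100.739501953125, 134.43075561523438), 17.51644515991211)
wrist 460 enc [5
[... 167 characters left out ...]
at32)); print(name,len(p),'enc',np.round(bc,1),round(br,1),'mean',(p[:,:2].mean(0)*1000).round(1),'z',np.percentile(p[:,2],[10,50,90]).round(4))
  ret = um.true_divide(
Traceback (most recent call last):
  File "bush.py", line 6, in circ
    bc,br=cv2.minEnclosingCircle((p[:,:2]*1000).astype(np.float32)); print(name,len(p),'enc',np.round(bc,1),round(br,1),'mean',(p[:,:2].mean(0)*1000).round(1),'z',np.percentile(p[:,2],[10,50,90]).round(4))
                                                                                                                                                                   ~~~~~~~~~~~~~^^^^^^^^^^^^^^^^^^^
IndexError: index -1 is out of bounds for axis 0 with size 0
```

View pics/w19.png

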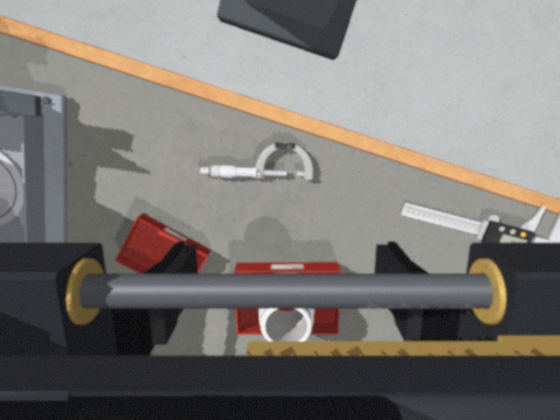

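View pics/t19.png

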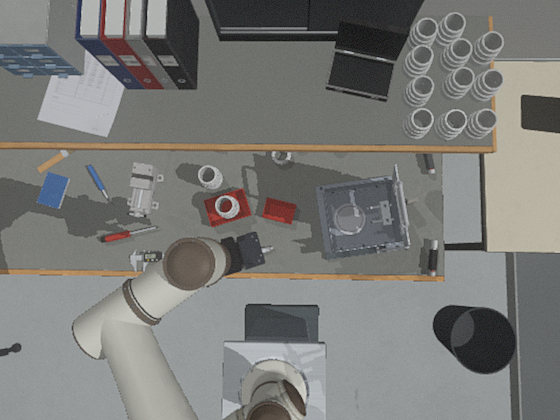

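```bash
python3 -c "
import cv2
im=cv2.imread('pics/s19.png'); cv2.imwrite('pics/c19.png',cv2.resize(im[90:330,190:390],(500,600),interpolation=2))
im=cv2.imread('pics/t19.png'); cv2.imwrite('pics/d19.png',cv2.resize(im[140:270,190:440],(800,416),interpolation=2))"
```

```text
(no output)
```

View pics/c19.png

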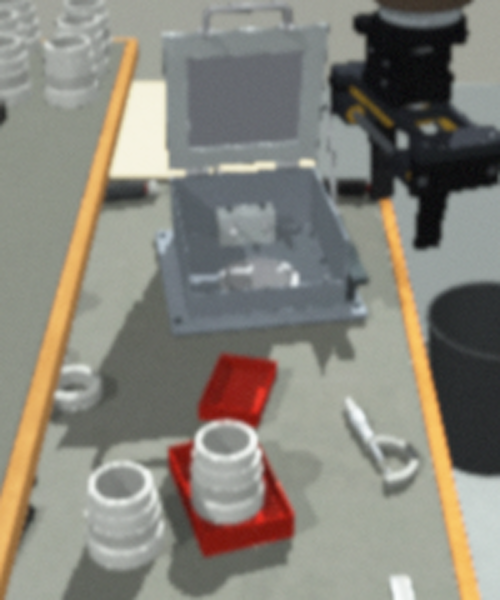

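View pics/d19.png

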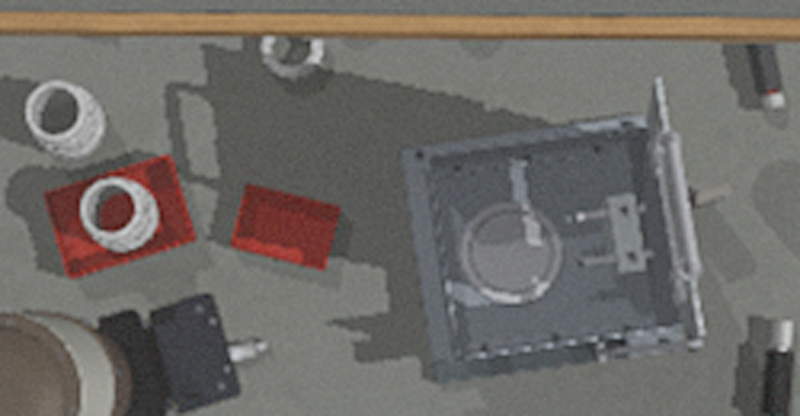

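The bushing stands upright in the large tray at about (120,213) in the top crop. The guard is propped open, the nest is empty, the other bushing is where it was, and the robot touches nothing.

```bash
python3 -c "
from station import r
print(r.sense()['time_s']); print(r.finish_job())"
```

```text
32.0667
the job is handed in; nothing more can be done
None
```

I raised the guard flap by its bow handle to about 1.45 rad, past the second notch, and let it down. It stood on its stay at about 1.355 rad, against 1.36 expected, and stayed there when the fingers came off the handle. I then gripped the bushing, lifted it out of the nest and set it down upright in the larger tray. The job was handed in at 32.1 s.

**Last checks:**
- **Guard:** the flap was still at 1.355 rad in the side view, with the nest empty.
- **Bushing:** its top measured 74–76 mm above the bench (76 expected on the tray floor). It stood about 2–3 mm from the tray's centre.
- **Other bushing:** it was within about 2 mm of its first measured position, which is inside the measurement error.
- **Forces:** no reading reached 10 N, though forces are only reported at the end of each move.

**Failed or disagreeing checks:**
- **Cameras:** they disagreed by 2–6 mm on horizontal positions, and the final side-view tray fit was off because the bushing hid part of it.
- **Wrist camera:** it could not see the other bushing in the last view.
- **Setting block:** it was mostly hidden behind the raised flap, so I did not measure its position again. The arm did not go near it.

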